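Set up the carved gateway maquette on its base slab

ROBOT

A 6-joint arm with a two-finger parallel gripper is mounted at the origin on the work surface. World frame = base frame: x ahead of the robot, y to its left, z up, the work surface at z = 0. Lengths are in m, angles in degrees, forces in N, time in s.
With the tool pointing down it reaches from about 0.4 to 0.825 m from the base axis. Payload 7 kg.
Tool frame: the origin (TCP) lies midway between the tips of the shut fingers; the grasp point (between the pads) lies 19 mm behind it (r.hold_point_z is the distance from the TCP to the grasp point, in m); x points along the fingers, y is the direction in which the jaws open and shut, and the axes are right-handed (so a half turn about x gives the same grasp; the last joint's range is limited). The gripper opens to 88 mm and grips with 3 to 60 N. Pads are 19 mm wide; open, the fingers measure 130 mm over their backs; the gripper's body (78 mm by 193 mm) begins 47 mm behind the grasp point.
Start: joints at [-55.457, 20.546, 0.682, 0, -70.136, -16.507], TCP at [0.209, -0.642, 0.227] pointing down, gripper open.
Joint ranges: [-176.03, 176.03], [-82.01, 121.73], [-58.28, 71.71], [-173.87, 95.51], [-174.79, -0.11], [-173.66, 173.66]. Speed limits (degrees/s): [136.94, 136.94, 172.46, 180, 180, 180].

INTERFACE

Orientations are given as [roll, pitch, yaw] about the fixed x, y, z axes, in that order (R = Rz(yaw) Ry(pitch) Rx(roll)).
In Python, from plant import r, viewer, order gives the robot as it stands. The module is installed in compiled form; this text tells all that it offers.
- The arm moves only by the shell command python3 -m creep 'ROWS' [FORCE]. ROWS is JSON, a list of rows, each an object of numbers: "ax", "ay", "az": the turn, a rotation vector about the tool's x, y, z in degrees; "tx", "ty", "tz": the shift along the tool's x, y, z in m; "fingers": the finger opening in m, from 0 to 0.0876. A call has 1 to 5 rows; each row is the pose to reach, as a shift and turn from the pose commanded when the call began, along the tool's axes at that moment; what a row does not reach only later rows make up. A row lasts 1/10 s, in which the tool goes at most 50 mm and 8.59 degrees, less where a joint would pass 70% of its speed; a pose out of reach is approached as far as the arm can. A call with a gripper value outside its range is refused whole. The fingers move at their own pace and stop on an object; FORCE is the grip in N (left out, the last holds). Time passes only in rows, so rows that repeat a pose let the fingers close. It gives the time, the measured TCP pose, the force and the opening at its end, in the units of the state.
- r.get_state(): the state, without advancing time (a new reading comes with each control period).
- viewer.capture(name): name is "scene" or "top"; returns a dict with "pixels" (480x640x3 uint8, blue, green, red), "depth" (480x640 float32, m along the optical axis (not along the pixel's ray), 0 where there is no reading), "fx", "fy", "cx", "cy" (pixels), "rvec" (rotation vector, rad) and "tvec" (3), from world to camera coordinates, as OpenCV has them. Camera axes: x right, y down, z forward; pixel columns grow to the right and rows downward; lengths in m; the calibration is good to about 2 mm. A picture is of the moment at which its call begins.
- order.close_job(): hands the job in, once; it reports no verdict.
The state is a dict: "time_s": time; "joints": joint angles; "qd": joint speeds; "joint_torque": joint torques, N m; "tcp_pos": TCP position; "eef_rot": TCP orientation; "contact_force": force on the tool from outside, world axes, zero at the start; "moment": the same for the moment, N m; "gripper_width": finger opening in m.
Only numpy, scipy, OpenCV 4.12 (cv2) and the standard library are available. Lean on these libraries where they do the work, as an engineer would, in place of code of your own. Each camera call takes 0.05 s, during which the arm holds its last target.

TASK

Put the carved pieces together as a little gateway on the grey base slab: the round column upright on its pencilled circle at the rounded end, the square column upright and square on its pencilled square at the straight end, and the dome, round side up, on the circle between them. Then lay the long lintel centrally across the tops of the two columns, in line with the slab, and set the gable, point up, on the middle of the lintel and in line with it. Leave the broken offcut where it is, and let everything stand by itself at the end.

Things in the scene. Friction and masses are not known exactly. Their poses are not given: they have to be found in the camera images.
- slab: Fixed grey slab, 240 (x) x 100 (y) x 25 mm, any yaw; one end straight (x = -120), the other half round (x = +120). Origin: centre of its underside; x points to the rounded end, z up. Pencilled on top on the centre line: 52 mm circle at x = +75 mm for the round column, 52 mm square at x = -75 mm, sides parallel to the slab, for the square column, 62 mm circle at x = 0 for the dome.
- round_column_mid (a point): Round column: a white aerated-concrete cylinder, 46 mm diameter, 80 mm tall, standing upright, about 90 g. The point is at its centre, 40 mm above its foot; z is its axis, up.
- square_column_mid (a point): Square column: a white aerated-concrete post, 46 x 46 mm, 80 mm tall, standing upright, about 110 g. The point is at its centre, 40 mm above its foot; x and y are normal to its side faces, z up.
- dome_mid (a point): Dome: a white aerated-concrete piece, 56 mm diameter, 45 mm tall: an upright cylinder for the lower 28 mm, then a rounded top. About 60 g. The point is on its axis, half-way up (22.5 mm above its foot); z up.
- lintel_mid (a point): Lintel: a long white aerated-concrete bar, 200 mm (x) by 46 mm (y) by 40 mm high (z), lying flat, about 190 g. The point is at its centre, 20 mm above its underside. In place its underside rests on the column tops, 105 mm above the bench, its ends about flush with the columns' outer faces.
- gable_mid (a point): Gable: a white roof-shaped piece, 110 (x) x 46 (y) x 45 mm high, about 80 g. Seen along y a triangle, point up: upright ends 10 mm high at x = +-55, then slopes to a 12 mm wide top. Its triangular faces, y = +-23 mm, are flat, upright and parallel. The point is in its middle, 22.5 mm above its underside; z up. In place its x runs along the lintel's x, either way round.
- offcut_mid (a point): Bystander, to be left alone: a broken, jagged white wedge of block, about 80 x 45 x 30 mm, thinning to a point at one end. The point is about its middle, 15 mm above its underside.
Things that resemble listed ones, but are neither listed nor needed, are in the scene too. Leave any brown or yellow look-alike of the part that bears square_column_mid alone. Leave any yellow look-alike of the part that bears gable_mid alone.

How it is judged (in metres and radians):
At the end, for the whole second after the job is handed in: Columns and dome centred on their outlines within 13 mm (square column turned under 0.22 rad); lintel on both columns, centred within 15 mm along, 13 mm across, 0.15 rad; gable on the lintel's middle within 14 mm along, 13 mm across, 0.18 rad. All upright within 0.12 rad, at rest (x of round_column_mid in the frame of slab between 0.062 and 0.088 m and y of round_column_mid in the frame of slab between -0.013 and 0.013 m and z of round_column_mid in the frame of slab between 0.059 and 0.071 m and angle between each of round_column_mid, square_column_mid, dome_mid, lintel_mid, gable_mid's own z axis and vertical below 0.12 rad and linear speed of each of round_column, square_column, dome, lintel, gable below 0.01 m/s and angular speed of each of round_column, square_column, dome, lintel, gable below 0.1 rad/s and x of square_column_mid in the frame of slab between -0.088 and -0.062 m and y of square_column_mid in the frame of slab between -0.013 and 0.013 m and z of square_column_mid in the frame of slab between 0.059 and 0.071 m and (angle between the x axis of square_column_mid and the x axis of slab, either way round below 0.22 rad or angle between the y axis of square_column_mid and the x axis of slab, either way round below 0.22 rad) and x of dome_mid in the frame of slab between -0.013 and 0.013 m and y of dome_mid in the frame of slab between -0.013 and 0.013 m and z of dome_mid in the frame of slab between 0.0415 and 0.0535 m and x of lintel_mid in the frame of slab between -0.015 and 0.015 m and y of lintel_mid in the frame of slab between -0.013 and 0.013 m and z of lintel_mid in the frame of slab between 0.118 and 0.132 m and angle between the x axis of lintel_mid and the x axis of slab, either way round below 0.15 rad and x of gable_mid in the frame of lintel_mid between -0.014 and 0.014 m and y of gable_mid in the frame of lintel_mid between -0.013 and 0.013 m and z of gable_mid in the frame of lintel_mid between 0.0365 and 0.0485 m and angle between the x axis of gable_mid and the x axis of lintel_mid, either way round below 0.18 rad); the robot touches nothing.
It fails at once if the offcut is moved by more than 25 mm (distance of offcut_mid from where it was at the start of the episode above 0.025 m).
It also fails if it takes over 112 s, if anything falls off the work surface, if the arm or the gripper's body presses on something with over 40 N, if the wrist force passes 120 N, or if a joint passes its speed limit or range.

## Working session

There is one attempt and no reset: what is moved stays moved. The work goes in short steps, Python scripts to look and compute and a shell command to move; the robot and the scene stay as the last step left them, time stands still between calls to the robot, and variables do not carry over. Pictures are saved under pics/ and viewed, and the job is handed in when it is done.

```bash
mkdir -p pics; ls
python3 - <<'E'
from plant import r, viewer, order
import cv2
s=r.get_state(); print(s, r.hold_point_z)
for n in("scene","top"):
    c=viewer.capture(n); cv2.imwrite(f"pics/{n}0.png",c["pixels"]); print(n,c["fx"],c["cx"],c["cy"],c["rvec"],c["tvec"])
E
```

```text
pics
{'time_s': 0.0, 'joints': array([-5.54563631e+01,  2.05888165e+01,  6.33014061e-01, -2.00447420e-02,
       -7.01353499e+01, -1.65054400e+01]), 'qd': array([-0.00462478,  0.00590691, -0.00328949, -0.00277201, -0.13855958,
       -0.01014371]), 'joint_torque': array([-5.38078948e-04, -5.82715917e+01,  2.93045139e+01,  6.99713096e+00,
        6.86232830e-03, -1.04515620e-04]), 'tcp_pos': array([ 0.20881707, -0.64136765,  0.22564671]), 'eef_rot': array([ 94.82701345,  89.90691968, 112.85838416]), 'contact_force': array([-0.28010655,  0.22339871, -0.34547592]), 'moment': array([0.03628675, 0.0166725 , 0.01908981]), 'gripper_width': 0.08762117087748572} 0.0188
scene 524.1862134496788 323.0880179316852 233.27443794618603 [ 2.00315244  0.9800393  -0.52314211] [-0.30766343 -0.18746259  1.47377009]
top 442.1133756478995 323.5567962452256 240.94095797217807 [ 2.12663616 -2.16892448  0.19627709] [-0.00500908  0.50047628  0.87587302]
```

View pics/scene0.png

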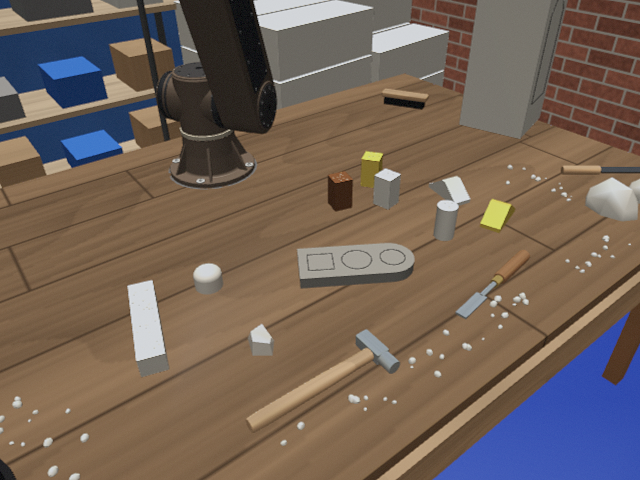

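View pics/top0.png

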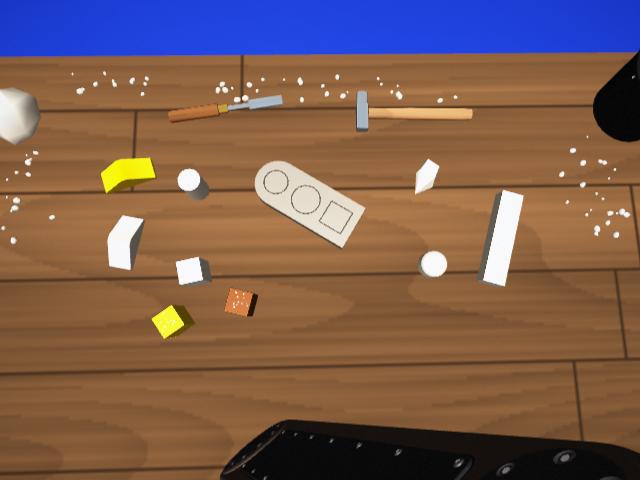

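The top view shows the slab around (310,205), the round column at (190,181), the square column at (191,271), the dome at (433,264) and the lintel at (501,238). The white gable is at (125,243) and the white offcut at (427,177). The yellow and brown posts at (171,322) and (241,302), and the yellow gable at (128,174), are look-alikes. Next I measure and make enlarged crops.

```bash
cat > h.py <<'E'
from plant import r, viewer, order
import cv2, numpy as np
def cap(n):
    c=viewer.capture(n); R=cv2.Rodrigues(np.array(c["rvec"],float))[0]; t=np.array(c["tvec"],float).ravel()
    v,u=np.mgrid[0:480,0:640]; d=c["depth"]
    P=np.stack([(u-c["cx"])/c["fx"]*d,(v-c["cy"])/c["fy"]*d,d],-1)
    c["W"]=(P-t)@R; c["R"]=R; c["t"]=t; c["ok"]=d>0
    return c
def ray(c,uv,z):
    uv=np.atleast_2d(np.array(uv,float)); d=np.stack([(uv[:,0]-c["cx"])/c["fx"],(uv[:,1]-c["cy"])/c["fy"],np.ones(len(uv))],-1)@c["R"]
    o=-c["R"].T@c["t"]; k=(z-o[2])/d[:,2]; return o+k[:,None]*d
def proj(c,p):
    q=c["R"]@np.array(p)+c["t"]; return c["fx"]*q[0]/q[2]+c["cx"],c["fy"]*q[1]/q[2]+c["cy"]
def comps(c,zmin=.012,zmax=.3):
    W=c["W"]; m=(c["ok"]&(W[...,2]>zmin)&(W[...,2]<zmax)).astype(np.uint8)
    return cv2.connectedComponentsWithStats(m)
E
python3 - <<'E'
from h import *
c=cap("top"); n,L,S,C=comps(c)
for i in range(1,n):
    if S[i,4]<80: continue
    W=c["W"][L==i]; zt=np.percentile(W[:,2],95)
    top=W[W[:,2]>zt-.006]; 
    rect=cv2.minAreaRect((top[:,:2]*1000).astype(np.float32))
    col=c["pixels"][L==i].mean(0).astype(int)
    print(C[i].round(),S[i,4],"ztop%.4f"%zt,"rect",np.round(rect[0],1),np.round(rect[1],1),round(rect[2],1),"col",col)
for nme,(x,y,w,h),k in(("top",(95,205,60,75),7),("top",(405,150,45,50),8)):
    cv2.imwrite(f"pics/crop_{x}.png",cv2.resize(c["pixels"][y:y+h,x:x+w],None,fx=k,fy=k,interpolation=cv2.INTER_CUBIC))
s=cap("scene")
cv2.imwrite("pics/crop_s.png",cv2.resize(s["pixels"][140:260,310:530],None,fx=3.6,fy=3.6,interpolation=cv2.INTER_CUBIC))
W=c["W"]
for row in (228,235,243,250,258): print(row,np.round(W[row,105:148:3,2]*1000).astype(int))
E
```

```text
[622. 101.] 2691 ztop0.1606 rect [ 812.2 -629.4] [12.1 83.7] 81.8 col [8 7 8]
[ 16. 113.] 1596 ztop0.0629 rect [803.9 645.3] [64.7 26.7] 3.2 col [184 195 201]
[403. 112.] 1588 ztop0.0264 rect [ 776.6 -218.9] [258.6  88.6] 78.7 col [130 169 201]
[220. 108.] 1035 ztop0.0255 rect [802.3 239.9] [ 23.1 163.4] 8.5 col [104 135 172]
[126. 172.] 1113 ztop0.0446 rect [660.2 408.1] [48.  33.2] 21.1 col [ 13 224 231]
[428. 172.] 339 ztop0.0279 rect [ 656.3 -254.9] [49.4 25.7] 3.9 col [241 241 243]
[308. 201.] 4932 ztop0.0265 rect [595.1  21.4] [238.8 101. ] 57.9 col [196 212 221]
[192. 183.] 636 ztop0.0808 rect [624.6 255.5] [44.6 44.1] 87.8 col [184 187 190]
[501. 238.] 2457 ztop0.0412 rect [ 503.9 -392.1] [ 47.5 200.7] 73.2 col [220 221 222]
[123. 241.] 1207 ztop0.0442 rect [512.5 403.4] [47.6 31.5] 77.9 col [223 224 225]
[433. 263.] 589 ztop0.0439 rect [ 451.5 -244.5] [46.2 39.8] 36.7 col [223 228 231]
[193. 271.] 807 ztop0.0808 rect [441.6 250.1] [46.4 46.4] 11.5 col [197 199 202]
[240. 302.] 671 ztop0.0810 rect [379.  153.8] [46.4 45.7] 75.8 col [ 65 114 184]
[172. 321.] 879 ztop0.0809 rect [344.5 288.5] [46.7 46.8] 33.4 col [ 42 188 195]
[259. 446.] 1512 ztop0.2944 rect [170.6  73.1] [  3.6 134.2] 34.2 col [21 24 30]
228 [ 1  0 -1 33 31 33 29 29 28 26 28 24  6 -1  0]
235 [ 0 -1 44 43 42 41 40 41 40 38 25 13  0 -2 -1]
243 [ 1 40 40 39 42 42 45 43 44 33 18  3  0  1 -1]
250 [-1 29 30 29 34 35 31 34 34 22  9 -2  1  2 -1]
258 [ 1  2 20 21 18 23 22 18 23 13 -1 -3 -2 -1 -2]
```

View pics/crop_s.png

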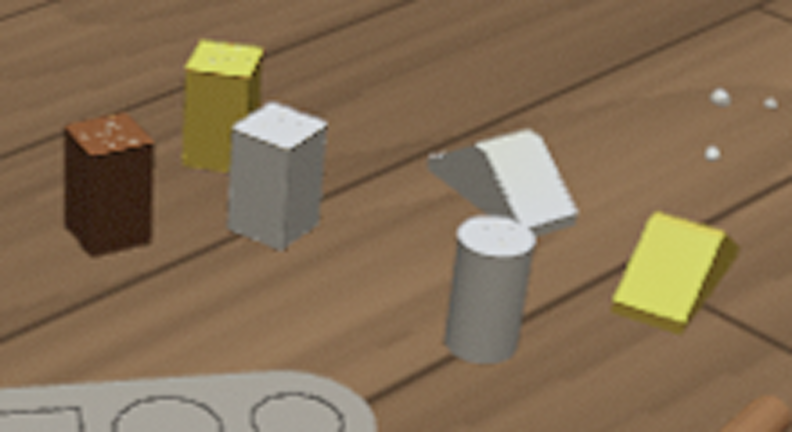

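View pics/crop_95.png

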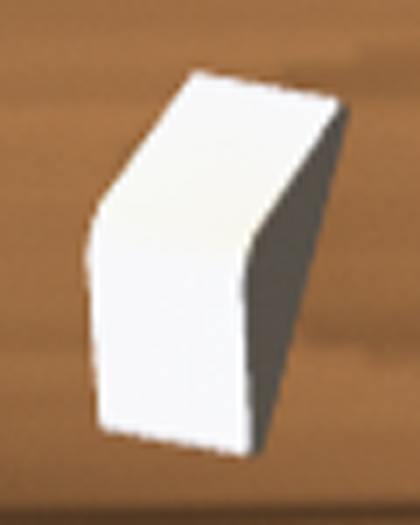

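The gable stands point up, seen as two sloping white faces and a dark triangular face in the (95,205) crop. The only all-white post is at scene (387,188) and top (191,271). The brown post at (241,302) and the yellow one at (171,322) are excluded. The white gable at (125,243) is the target, not the yellow one. Next are precise poses.

```bash
cat >> h.py <<'E'
from scipy.spatial.transform import Rotation as Ro
def slab(c,v=False):
    W=c["W"]; m=((abs(W[...,2]-.025)<.006)&(np.hypot(W[...,0]-.595,W[...,1]-.021)<.15)).astype(np.uint8)
    k=max(cv2.findContours(cv2.morphologyEx(m,cv2.MORPH_OPEN,np.ones((3,3))),cv2.RETR_EXTERNAL,cv2.CHAIN_APPROX_NONE)[0],key=cv2.contourArea)
    p=ray(c,k[:,0,:],.025)[:,:2]; (cx,cy),(w,h),a=cv2.minAreaRect((p*1000).astype(np.float32))
    if w<h: a+=90
    if np.cos(np.radians(a))<0: a+=180
    return np.array([cx,cy])/1000,a,(w,h)
def topface(c,x,y,z,rad=.15,tol=.006):
    W=c["W"]; m=(abs(W[...,2]-z)<tol)&(np.hypot(W[...,0]-x,W[...,1]-y)<rad)
    v,u=np.nonzero(m); p=ray(c,np.stack([u,v],-1),z)[:,:2]
    return p
def tool():
    s=r.get_state(); R=Ro.from_euler("xyz",s["eef_rot"],degrees=True).as_matrix(); return s["tcp_pos"],R,s
def plan(x,y,z,yaw=None):
    p,R,s=tool(); d=R.T@(np.array([x,y,z])-p)
    o="shift tx %.4f ty %.4f tz %.4f"%tuple(d)
    if yaw is not None:
        cur=np.degrees(np.arctan2(R[1,1],R[0,1])); e=(yaw-cur+90)%180-90
        o+="  jaw yaw now %.1f -> ax %.1f (tool x down, so ax=-dyaw) or %.1f"%(cur,-e,-e+(180 if e>0 else -180))
    # level the tool
    print(o,"| tilt x-axis",np.round(R[:,0],4),"j6 %.1f"%s["joints"][5],"t %.1f"%s["time_s"])
E
python3 - <<'E'
from h import *
from scipy.optimize import least_squares
c=cap("top"); C,a,wh=slab(c); print("slab",C,a,wh)
px=np.array([np.cos(np.radians(a)),np.sin(np.radians(a))])
# pencil outlines
g=cv2.cvtColor(c["pixels"],cv2.COLOR_BGR2GRAY)
W=c["W"]
for k in(75,0,-75):
    q=C+px*k/1000; u,v=proj(c,[*q,.025]); print(k,"exp px",round(u,1),round(v,1))
    m=np.hypot(W[...,0]-q[0],W[...,1]-q[1])<.041
    dark=m&(g<150)
    vv,uu=np.nonzero(dark); P=ray(c,np.stack([uu,vv],-1),.025)[:,:2]*1000
    rc=cv2.minAreaRect(P.astype(np.float32)); print("  outline centre",np.round(rc[0],1),np.round(rc[1],1),round(rc[2],1)," expected",np.round(q*1000,1),len(P))
for n,x,y,z in(("round",.6246,.2555,.08),("square",.4416,.2501,.08),("lintel",.504,-.392,.04)):
    p=topface(c,x,y,z,.06 if n!="lintel" else .13)*1000; rc=cv2.minAreaRect(p.astype(np.float32)); print(n,np.round(rc[0],1),np.round(rc[1],1),round(rc[2],1),np.round(p.mean(0),1))
for cc,nm in((c,"top"),(cap("scene"),"scene")):
    W=cc["W"];m=(W[...,2]>.031)&(W[...,2]<.05)&(np.hypot(W[...,0]-.4515,W[...,1]+.2445)<.05)
    P=W[m]*1000; f=least_squares(lambda q:np.linalg.norm(P-q[:3],axis=1)-q[3],[451,-244,13,31]); print("dome",nm,f.x.round(1),len(P))
# gable: edges at ridge; full point set
W=c["W"];m=cc["ok"]&(W[...,2]>.012)&(np.hypot(W[...,0]-.512,W[...,1]-.403)<.075)
P=W[m]*1000
# PCA by slope fit: normals
bright=m&(g>200)
P=W[bright]*1000
def f(q): # tent: z = h - k*max(|s|-6,0)
    th=q[2]; s=(P[:,0]-q[0])*np.cos(th)+(P[:,1]-q[1])*np.sin(th); return P[:,2]-(45-np.maximum(abs(s)-6,0)*35/49)
for t0 in(0,.7,1.4,2.1):
    o=least_squares(f,[512,403,t0],loss="soft_l1"); th=o.x[2]; 
    w=-(P[:,0])*np.sin(th)+P[:,1]*np.cos(th); l=P[:,0]*np.cos(th)+P[:,1]*np.sin(th)
    cw=(np.percentile(w,1)+np.percentile(w,99))/2; cl=(o.x[0]*np.cos(th)+o.x[1]*np.sin(th))
    print("gable th",np.degrees(th)%180,"cost",o.cost,"centre",cl*np.cos(th)-cw*np.sin(th),cl*np.sin(th)+cw*np.cos(th),"width",np.ptp(w),"len",np.ptp(l))
p,R,s=tool(); print(np.round(R,3))
E
```

```text
slab [0.59440259 0.02185356] 57.91952896118164 (238.74758911132812, 100.75945281982422)
75 exp px 275.5 181.4
  outline centre [633.8  85.2] [51.4 53. ] 18.2  expected [634.2  85.4] 60
0 exp px 305.3 198.9
  outline centre [594.4  21.5] [62.1 61.6] 89.0  expected [594.4  21.9] 64
-75 exp px 335.5 216.7
  outline centre [554.3 -41.7] [54.2 53.2] 58.0  expected [554.6 -41.7] 67
round [624.2 254.4] [44.3 44.1] 1.3 [624.4 254.9]
square [441.3 249.3] [46.4 46.7] 11.6 [441.1 249.5]
lintel [ 503.2 -390.4] [ 47.7 200.2] 73.1 [ 501.4 -390.1]
dome top [ 451.6 -244.3    8.    36.1] 499
dome scene [ 451.5 -248.4    7.6   36.6] 380
gable th 167.74004034716373 cost 1073.9321845850263 centre 511.6470660468258 404.12510229381894 width 48.13833576664763 len 105.69546962419679
gable th 167.7395162368038 cost 1073.9321848192599 centre 511.64704827986355 404.12502851332516 width 48.138980062817325 len 105.69550061326504
gable th 167.73979674855786 cost 1073.9321856605034 centre 511.64718111792 404.12504120142205 width 48.138635226309816 len 105.69548402854934
gable th 167.73965168025327 cost 1073.932188215414 centre 511.64682608853286 404.1250968623361 width 48.13881356068339 len 105.695492605749
[[-0.    -0.31   0.951]
 [ 0.001  0.951  0.31 ]
 [-1.     0.001 -0.   ]]
```

```bash
python3 -c "
from h import *
plan(.4515,-.2450,.150,147.9)"
```

```text
shift tx 0.0764 ty 0.3020 tz 0.3535  jaw yaw now 108.0 -> ax -39.9 (tool x down, so ax=-dyaw) or 140.1 | tilt x-axis [-2.e-04  5.e-04 -1.e+00] j6 -16.5 t 0.3
```

```bash
python3 -m creep '[{"tx":0.006,"ty":0.03,"tz":0.035,"ax":-8},{"tx":0.014,"ty":0.06,"tz":0.07,"ax":-16},{"tx":0.022,"ty":0.09,"tz":0.105,"ax":-24},{"tx":0.03,"ty":0.12,"tz":0.14,"ax":-32},{"tx":0.038,"ty":0.15,"tz":0.175,"ax":-39.9}]' 20; python3 -c "
from h import *
plan(.4515,-.2450,.100,147.9)"
```

```text
shift tx 0.1264 ty 0.3020 tz 0.3535  jaw yaw now 108.0 -> ax -39.9 (tool x down, so ax=-dyaw) or 140.1 | tilt x-axis [-2.e-04  5.e-04 -1.e+00] j6 -16.5 t 0.3invalid input
```

```bash
python3 -m creep '[{"ax":-8,"ay":0,"az":0,"tx":0.006,"ty":0.03,"tz":0.035,"fingers":0.087},{"ax":-16,"ay":0,"az":0,"tx":0.014,"ty":0.06,"tz":0.07,"fingers":0.087},{"ax":-24,"ay":0,"az":0,"tx":0.022,"ty":0.09,"tz":0.105,"fingers":0.087},{"ax":-32,"ay":0,"az":0,"tx":0.03,"ty":0.12,"tz":0.14,"fingers":0.087},{"ax":-39.9,"ay":0,"az":0,"tx":0.038,"ty":0.15,"tz":0.175,"fingers":0.087}]' 20; python3 -c "
from h import *
plan(.4515,-.2450,.100,147.9)"
```

```text
time_s: 0.8
tcp_pos: [0.3295, -0.4435, 0.1884]
eef_rot: [-95.2, 90.0, -37.0]
contact_force: [2.0, 0.4, 0.1]
gripper_width: 0.0868
shift tx 0.0884 ty 0.0007 tz 0.2330  jaw yaw now 148.2 -> ax 0.3 (tool x down, so ax=-dyaw) or -179.7 | tilt x-axis [ 4.e-04 -3.e-04 -1.e+00] j6 1.3 t 0.8
```

```bash
python3 -m creep '[{"ax":0,"ay":0,"az":0,"tx":0.01,"ty":0,"tz":0.047,"fingers":0.087},{"ax":0,"ay":0,"az":0,"tx":0.03,"ty":0,"tz":0.094,"fingers":0.087},{"ax":0,"ay":0,"az":0,"tx":0.05,"ty":0,"tz":0.141,"fingers":0.087},{"ax":0,"ay":0,"az":0,"tx":0.07,"ty":0.001,"tz":0.188,"fingers":0.087},{"ax":0.3,"ay":0,"az":0,"tx":0.088,"ty":0.001,"tz":0.233,"fingers":0.087}]'; python3 -m creep '[{"ax":0,"ay":0,"az":0,"tx":0,"ty":0,"tz":0,"fingers":0.087},{"ax":0,"ay":0,"az":0,"tx":0,"ty":0,"tz":0,"fingers":0.087}]'; python3 -c "
from h import *
plan(.4515,-.2450,.005,147.9)
c=cap('top');cv2.imwrite('pics/dome1.png',c['pixels'][150:400,320:600])"
```

```text
time_s: 1.3
tcp_pos: [0.4517, -0.2466, 0.1009]
eef_rot: [-66.8, 89.9, -9.2]
contact_force: [0.3, 0.1, 0.5]
gripper_width: 0.0873
time_s: 1.5
tcp_pos: [0.4513, -0.2473, 0.1009]
eef_rot: [120.4, 89.9, 178.2]
contact_force: [-0.3, 0.3, 0.1]
gripper_width: 0.0871
shift tx 0.0959 ty 0.0010 tz 0.0021  jaw yaw now 147.8 -> ax -0.1 (tool x down, so ax=-dyaw) or 179.9 | tilt x-axis [-0.001  0.    -1.   ] j6 -25.4 t 1.5
```

View pics/dome1.png

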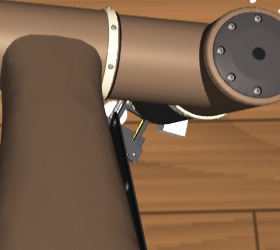

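The arm hides the dome from the top camera (only the wrist shows at crop (130,130)), so I rely on the measurement and descend.

```bash
python3 -m creep '[{"ax":0,"ay":0,"az":0,"tx":0.03,"ty":0.001,"tz":0.002,"fingers":0.087},{"ax":0,"ay":0,"az":0,"tx":0.06,"ty":0.001,"tz":0.002,"fingers":0.087},{"ax":0,"ay":0,"az":0,"tx":0.085,"ty":0.001,"tz":0.002,"fingers":0.087},{"ax":0,"ay":0,"az":0,"tx":0.095,"ty":0.001,"tz":0.002,"fingers":0.087},{"ax":0,"ay":0,"az":0,"tx":0.095,"ty":0.001,"tz":0.002,"fingers":0.087}]'
python3 -m creep '[{"ax":0,"ay":0,"az":0,"tx":0,"ty":0,"tz":0,"fingers":0.04},{"ax":0,"ay":0,"az":0,"tx":0,"ty":0,"tz":0,"fingers":0.04},{"ax":0,"ay":0,"az":0,"tx":0,"ty":0,"tz":0,"fingers":0.04},{"ax":0,"ay":0,"az":0,"tx":0,"ty":0,"tz":0,"fingers":0.04},{"ax":0,"ay":0,"az":0,"tx":0,"ty":0,"tz":0,"fingers":0.04}]' 20
python3 -m creep '[{"ax":0,"ay":0,"az":0,"tx":0,"ty":0,"tz":0,"fingers":0.04},{"ax":0,"ay":0,"az":0,"tx":0,"ty":0,"tz":0,"fingers":0.04},{"ax":0,"ay":0,"az":0,"tx":0,"ty":0,"tz":0,"fingers":0.04}]'
```

```text
time_s: 2.05
tcp_pos: [0.4501, -0.247, 0.0055]
eef_rot: [116.4, 89.9, 173.9]
contact_force: [0.4, -0.1, 0.5]
gripper_width: 0.0871
time_s: 2.55
tcp_pos: [0.4516, -0.2462, 0.0068]
eef_rot: [-68.4, 89.9, -10.8]
contact_force: [-0.8, 0.7, 5.4]
gripper_width: 0.0555
time_s: 2.85
tcp_pos: [0.4516, -0.2462, 0.0068]
eef_rot: [-75.5, 90.0, -17.8]
contact_force: [-0.9, 1.6, 6.6]
gripper_width: 0.0554
```

```bash
python3 -m creep '[{"ax":0,"ay":0,"az":0,"tx":-0.01,"ty":0,"tz":0,"fingers":0.04},{"ax":0,"ay":0,"az":0,"tx":-0.03,"ty":0,"tz":0,"fingers":0.04},{"ax":0,"ay":0,"az":0,"tx":-0.06,"ty":0,"tz":0,"fingers":0.04},{"ax":0,"ay":0,"az":0,"tx":-0.08,"ty":0,"tz":0,"fingers":0.04},{"ax":0,"ay":0,"az":0,"tx":-0.085,"ty":0,"tz":0,"fingers":0.04}]'; python3 -c "
from h import *
plan(.5944,.0217,.090,147.9)"
```

```text
time_s: 3.35
tcp_pos: [0.4525, -0.2464, 0.094]
eef_rot: [-69.4, 89.8, -11.7]
contact_force: [0.3, 0.9, -0.1]
gripper_width: 0.0553
shift tx 0.0044 ty 0.0235 tz 0.3024  jaw yaw now 147.7 -> ax -0.2 (tool x down, so ax=-dyaw) or 179.8 | tilt x-axis [ 4.1e-03 -8.0e-04 -1.0e+00] j6 -25.7 t 3.4
```

```bash
python3 -m creep '[{"ax":0,"ay":0,"az":0,"tx":0,"ty":0.001,"tz":0.02,"fingers":0.04},{"ax":0,"ay":0,"az":0,"tx":0,"ty":0.004,"tz":0.055,"fingers":0.04},{"ax":0,"ay":0,"az":0,"tx":0,"ty":0.007,"tz":0.095,"fingers":0.04},{"ax":0,"ay":0,"az":0,"tx":0,"ty":0.01,"tz":0.135,"fingers":0.04},{"ax":0,"ay":0,"az":0,"tx":0,"ty":0.0135,"tz":0.175,"fingers":0.04}]'; 
python3 -m creep '[{"ax":0,"ay":0,"az":0,"tx":0,"ty":0.003,"tz":0.04,"fingers":0.04},{"ax":0,"ay":0,"az":0,"tx":0,"ty":0.006,"tz":0.08,"fingers":0.04},{"ax":0,"ay":0,"az":0,"tx":0,"ty":0.008,"tz":0.11,"fingers":0.04},{"ax":0,"ay":0,"az":0,"tx":0,"ty":0.01,"tz":0.127,"fingers":0.04},{"ax":0,"ay":0,"az":0,"tx":0,"ty":0.01,"tz":0.127,"fingers":0.04}]'; python3 -m creep '[{"ax":0,"ay":0,"az":0,"tx":0,"ty":0,"tz":0,"fingers":0.04},{"ax":0,"ay":0,"az":0,"tx":0,"ty":0,"tz":0,"fingers":0.04}]';python3 -c "
from h import *
plan(.5944,.0217,.033,147.9)
c=cap('scene');cv2.imwrite('pics/dome2.png',c['pixels'][150:350,200:480])"
```

```text
time_s: 3.85
tcp_pos: [0.5335, -0.0897, 0.0909]
eef_rot: [119.1, 90.0, 176.7]
contact_force: [0.8, -0.8, -0.5]
gripper_width: 0.0551
time_s: 4.35
tcp_pos: [0.5934, 0.0232, 0.0905]
eef_rot: [136.5, 90.0, -165.7]
contact_force: [-0.9, 0.2, -1.7]
gripper_width: 0.055
time_s: 4.55
tcp_pos: [0.5921, 0.0206, 0.091]
eef_rot: [133.5, 89.9, -168.9]
contact_force: [0.2, -0.2, -1.1]
gripper_width: 0.0559
shift tx 0.0579 ty -0.0014 tz 0.0022  jaw yaw now 147.6 -> ax -0.3 (tool x down, so ax=-dyaw) or 179.7 | tilt x-axis [-1.e-03 -2.e-04 -1.e+00] j6 -53.3 t 4.5
```

View pics/dome2.png

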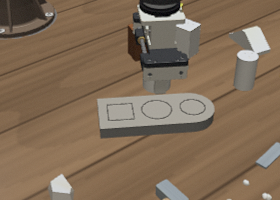

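The dome hangs below the gripper at crop (157,85), above the slab. Lowering it.

```bash
python3 -m creep '[{"ax":0,"ay":0,"az":0,"tx":0.015,"ty":-0.001,"tz":0.002,"fingers":0.04},{"ax":0,"ay":0,"az":0,"tx":0.035,"ty":-0.001,"tz":0.002,"fingers":0.04},{"ax":0,"ay":0,"az":0,"tx":0.05,"ty":-0.001,"tz":0.002,"fingers":0.04},{"ax":0,"ay":0,"az":0,"tx":0.056,"ty":-0.001,"tz":0.002,"fingers":0.04},{"ax":0,"ay":0,"az":0,"tx":0.058,"ty":-0.001,"tz":0.002,"fingers":0.04}]'; python3 -m creep '[{"ax":0,"ay":0,"az":0,"tx":0,"ty":0,"tz":0,"fingers":0.04},{"ax":0,"ay":0,"az":0,"tx":0,"ty":0,"tz":0,"fingers":0.04}]'
```

```text
time_s: 5.1
tcp_pos: [0.5944, 0.0219, 0.0328]
eef_rot: [143.8, 89.9, -158.6]
contact_force: [-0.0, 0.6, 0.0]
gripper_width: 0.0554
time_s: 5.3
tcp_pos: [0.5954, 0.0227, 0.034]
eef_rot: [-41.9, 89.9, 15.7]
contact_force: [0.5, -0.2, -0.6]
gripper_width: 0.0554
```

```bash
python3 -m creep '[{"ax":0,"ay":0,"az":0,"tx":0.001,"ty":0,"tz":0,"fingers":0.04},{"ax":0,"ay":0,"az":0,"tx":0.002,"ty":0,"tz":0,"fingers":0.04},{"ax":0,"ay":0,"az":0,"tx":0.002,"ty":0,"tz":0,"fingers":0.04}]'
```

```text
time_s: 5.6
tcp_pos: [0.5952, 0.0229, 0.0319]
eef_rot: [-46.4, 89.9, 11.3]
contact_force: [-0.6, 0.2, 4.0]
gripper_width: 0.0554
```

Contact at about 4 N. Release slightly, then lift.

```bash
python3 -m creep '[{"ax":0,"ay":0,"az":0,"tx":0,"ty":0,"tz":0,"fingers":0.087},{"ax":0,"ay":0,"az":0,"tx":0,"ty":0,"tz":0,"fingers":0.087},{"ax":0,"ay":0,"az":0,"tx":0,"ty":0,"tz":0,"fingers":0.087},{"ax":0,"ay":0,"az":0,"tx":0,"ty":0,"tz":0,"fingers":0.087},{"ax":0,"ay":0,"az":0,"tx":0,"ty":0,"tz":0,"fingers":0.087}]'; python3 -m creep '[{"ax":0,"ay":0,"az":0,"tx":-0.03,"ty":0,"tz":0,"fingers":0.087},{"ax":0,"ay":0,"az":0,"tx":-0.075,"ty":0,"tz":0,"fingers":0.087},{"ax":0,"ay":0,"az":0,"tx":-0.12,"ty":0,"tz":0,"fingers":0.087},{"ax":0,"ay":0,"az":0,"tx":-0.12,"ty":0,"tz":0,"fingers":0.087}]';python3 -c "
from h import *
plan(.6242,.2547,.15,147.9)"
```

```text
time_s: 6.1
tcp_pos: [0.5949, 0.0227, 0.0311]
eef_rot: [134.7, 90.0, -167.7]
contact_force: [-0.3, -0.9, 0.6]
gripper_width: 0.0857
time_s: 6.5
tcp_pos: [0.5987, 0.0234, 0.1582]
eef_rot: [-47.0, 89.4, 10.7]
contact_force: [0.3, 0.1, 1.2]
gripper_width: 0.0874
shift tx 0.0089 ty 0.1021 tz 0.2091  jaw yaw now 147.7 -> ax -0.2 (tool x down, so ax=-dyaw) or 179.8 | tilt x-axis [ 0.0107  0.002  -0.9999] j6 -53.3 t 6.5
```

```bash
python3 -m creep '[{"ax":0,"ay":0,"az":0,"tx":0,"ty":0.02,"tz":0.042,"fingers":0.087},{"ax":0,"ay":0,"az":0,"tx":0,"ty":0.04,"tz":0.084,"fingers":0.087},{"ax":0,"ay":0,"az":0,"tx":0,"ty":0.061,"tz":0.126,"fingers":0.087},{"ax":0,"ay":0,"az":0,"tx":0,"ty":0.082,"tz":0.168,"fingers":0.087},{"ax":0,"ay":0,"az":0,"tx":0.008,"ty":0.102,"tz":0.209,"fingers":0.087}]'; python3 -m creep '[{"ax":0,"ay":0,"az":0,"tx":0,"ty":0,"tz":0,"fingers":0.087},{"ax":0,"ay":0,"az":0,"tx":0,"ty":0,"tz":0,"fingers":0.087}]';python3 -c "
from h import *
plan(.6242,.2547,.038,147.9)
c=cap('top');cv2.imwrite('pics/dome3.png',c['pixels'])
C=[.5944,.0217]
W=c['W'];m=(W[...,2]>.055)&(W[...,2]<.08)&(np.hypot(W[...,0]-C[0],W[...,1]-C[1])<.05)
from scipy.optimize import least_squares
P=W[m]*1000; f=least_squares(lambda q:np.linalg.norm(P-q[:3],axis=1)-q[3],[594,22,33,36]); print('dome',f.x.round(1),len(P))"
```

```text
time_s: 7.0
tcp_pos: [0.6212, 0.2561, 0.1443]
eef_rot: [-27.8, 89.9, 29.9]
contact_force: [1.3, -0.5, 1.0]
gripper_width: 0.0872
time_s: 7.2
tcp_pos: [0.6201, 0.2549, 0.1422]
eef_rot: [156.8, 89.9, -145.5]
contact_force: [-1.7, -0.4, -0.9]
gripper_width: 0.0868
shift tx 0.1042 ty -0.0037 tz 0.0022  jaw yaw now 147.7 -> ax -0.2 (tool x down, so ax=-dyaw) or 179.8 | tilt x-axis [-1.2e-03 -9.0e-04 -1.0e+00] j6 -71.2 t 7.2
dome [595.1  24.5  34.2  35.3] 520
```

View pics/dome3.png

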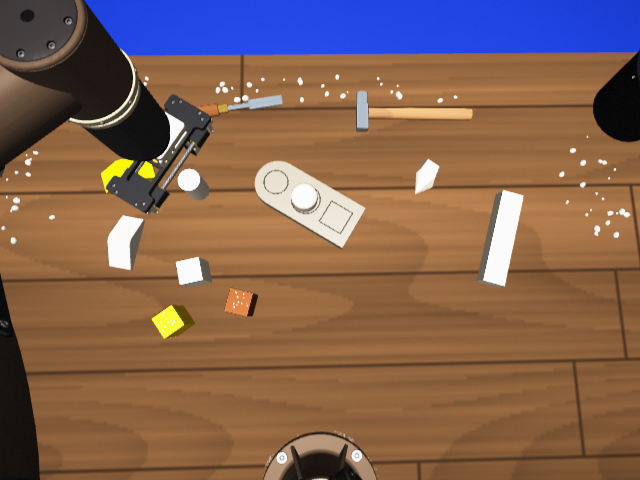

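The dome sits on the middle circle at (304,198), fitted at (595,24.5) mm against a target of (594,22). The round column at (190,181) is still upright. Descending on it.

```bash
python3 -m creep '[{"ax":0,"ay":0,"az":0,"tx":0.02,"ty":-0.0035,"tz":0.002,"fingers":0.087},{"ax":0,"ay":0,"az":0,"tx":0.05,"ty":-0.0035,"tz":0.002,"fingers":0.087},{"ax":0,"ay":0,"az":0,"tx":0.08,"ty":-0.0035,"tz":0.002,"fingers":0.087},{"ax":0,"ay":0,"az":0,"tx":0.1,"ty":-0.0035,"tz":0.002,"fingers":0.087},{"ax":0,"ay":0,"az":0,"tx":0.104,"ty":-0.0035,"tz":0.002,"fingers":0.087}]'
python3 -m creep '[{"ax":0,"ay":0,"az":0,"tx":0,"ty":0,"tz":0,"fingers":0.03},{"ax":0,"ay":0,"az":0,"tx":0,"ty":0,"tz":0,"fingers":0.03},{"ax":0,"ay":0,"az":0,"tx":0,"ty":0,"tz":0,"fingers":0.03},{"ax":0,"ay":0,"az":0,"tx":0,"ty":0,"tz":0,"fingers":0.03},{"ax":0,"ay":0,"az":0,"tx":0,"ty":0,"tz":0,"fingers":0.03}]' 20
python3 -m creep '[{"ax":0,"ay":0,"az":0,"tx":0,"ty":0,"tz":0,"fingers":0.03},{"ax":0,"ay":0,"az":0,"tx":0,"ty":0,"tz":0,"fingers":0.03},{"ax":0,"ay":0,"az":0,"tx":0,"ty":0,"tz":0,"fingers":0.03}]'; python3 -c "
from h import *
plan(.6338,.0852,.12,147.9)"
```

```text
time_s: 7.75
tcp_pos: [0.6233, 0.2512, 0.0368]
eef_rot: [155.4, 89.8, -147.1]
contact_force: [-1.3, -0.1, -0.5]
gripper_width: 0.0867
time_s: 8.25
tcp_pos: [0.6249, 0.2539, 0.04]
eef_rot: [-19.7, 89.9, 38.0]
contact_force: [-0.3, -0.1, 0.5]
gripper_width: 0.0527
time_s: 8.55
tcp_pos: [0.6248, 0.2538, 0.0396]
eef_rot: [-28.6, 90.0, 29.0]
contact_force: [-1.3, -0.2, 3.9]
gripper_width: 0.0457
shift tx -0.0804 ty -0.0979 tz -0.1376  jaw yaw now 147.6 -> ax -0.3 (tool x down, so ax=-dyaw) or 179.7 | tilt x-axis [ 4.e-04  2.e-04 -1.e+00] j6 -71.0 t 8.6
```

```bash
python3 -m creep '[{"ax":0,"ay":0,"az":0,"tx":-0.01,"ty":0,"tz":0,"fingers":0.03},{"ax":0,"ay":0,"az":0,"tx":-0.035,"ty":0,"tz":0,"fingers":0.03},{"ax":0,"ay":0,"az":0,"tx":-0.06,"ty":0,"tz":0,"fingers":0.03},{"ax":0,"ay":0,"az":0,"tx":-0.075,"ty":-0.005,"tz":-0.007,"fingers":0.03},{"ax":0,"ay":0,"az":0,"tx":-0.08,"ty":-0.02,"tz":-0.028,"fingers":0.03}]'; python3 -m creep '[{"ax":0,"ay":0,"az":0,"tx":0,"ty":-0.02,"tz":-0.028,"fingers":0.03},{"ax":0,"ay":0,"az":0,"tx":0,"ty":-0.042,"tz":-0.06,"fingers":0.03},{"ax":0,"ay":0,"az":0,"tx":0,"ty":-0.064,"tz":-0.09,"fingers":0.03},{"ax":0,"ay":0,"az":0,"tx":0,"ty":-0.078,"tz":-0.11,"fingers":0.03},{"ax":0,"ay":0,"az":0,"tx":0,"ty":-0.078,"tz":-0.11,"fingers":0.03}]';python3 -m creep '[{"ax":0,"ay":0,"az":0,"tx":0,"ty":0,"tz":0,"fingers":0.03},{"ax":0,"ay":0,"az":0,"tx":0,"ty":0,"tz":0,"fingers":0.03}]'; python3 -c "
from h import *
plan(.6338,.0852,.067,147.9)
c=cap('scene');cv2.imwrite('pics/rc1.png',c['pixels'][100:350,200:520])"
```

```text
time_s: 9.05
tcp_pos: [0.6274, 0.2206, 0.1215]
eef_rot: [-26.1, 89.8, 31.7]
contact_force: [-0.1, -0.4, -1.0]
gripper_width: 0.0459
time_s: 9.55
tcp_pos: [0.6329, 0.081, 0.1192]
eef_rot: [142.5, 89.9, -160.0]
contact_force: [0.2, 0.9, -0.3]
gripper_width: 0.0461
time_s: 9.75
tcp_pos: [0.6335, 0.0849, 0.1192]
eef_rot: [18.1, 90.0, 75.7]
contact_force: [0.3, 0.4, -0.8]
gripper_width: 0.0456
shift tx 0.0522 ty -0.0001 tz 0.0004  jaw yaw now 147.6 -> ax -0.3 (tool x down, so ax=-dyaw) or 179.7 | tilt x-axis [ 0.e+00  2.e-04 -1.e+00] j6 -57.4 t 9.8
```

View pics/rc1.png

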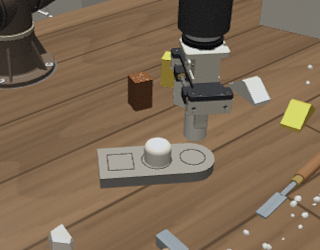

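The round column hangs upright at crop (196,125), over its circle at (192,157). Lowering it.

```bash
python3 -m creep '[{"ax":0,"ay":0,"az":0,"tx":0.012,"ty":0,"tz":0,"fingers":0.03},{"ax":0,"ay":0,"az":0,"tx":0.03,"ty":0,"tz":0,"fingers":0.03},{"ax":0,"ay":0,"az":0,"tx":0.045,"ty":0,"tz":0,"fingers":0.03},{"ax":0,"ay":0,"az":0,"tx":0.051,"ty":0,"tz":0,"fingers":0.03},{"ax":0,"ay":0,"az":0,"tx":0.052,"ty":0,"tz":0,"fingers":0.03}]'; python3 -m creep '[{"ax":0,"ay":0,"az":0,"tx":0,"ty":0,"tz":0,"fingers":0.03},{"ax":0,"ay":0,"az":0,"tx":0.001,"ty":0,"tz":0,"fingers":0.03},{"ax":0,"ay":0,"az":0,"tx":0.002,"ty":0,"tz":0,"fingers":0.03},{"ax":0,"ay":0,"az":0,"tx":0.002,"ty":0,"tz":0,"fingers":0.03}]'
```

```text
time_s: 10.3
tcp_pos: [0.6328, 0.0848, 0.0657]
eef_rot: [145.0, 89.9, -157.3]
contact_force: [-1.3, 0.6, -1.3]
gripper_width: 0.0455
time_s: 10.7
tcp_pos: [0.6337, 0.0847, 0.0656]
eef_rot: [-32.4, 90.0, 25.2]
contact_force: [-0.0, 0.2, -0.0]
gripper_width: 0.0456
```

```bash
python3 -m creep '[{"ax":0,"ay":0,"az":0,"tx":0.001,"ty":0,"tz":0,"fingers":0.03},{"ax":0,"ay":0,"az":0,"tx":0.001,"ty":0,"tz":0,"fingers":0.03}]'
```

```text
time_s: 10.9
tcp_pos: [0.6338, 0.0846, 0.0646]
eef_rot: [-45.8, 90.0, 11.8]
contact_force: [-0.7, 0.3, 2.6]
gripper_width: 0.0455
```

```bash
python3 -m creep '[{"ax":0,"ay":0,"az":0,"tx":0,"ty":0,"tz":0,"fingers":0.087},{"ax":0,"ay":0,"az":0,"tx":0,"ty":0,"tz":0,"fingers":0.087},{"ax":0,"ay":0,"az":0,"tx":0,"ty":0,"tz":0,"fingers":0.087},{"ax":0,"ay":0,"az":0,"tx":0,"ty":0,"tz":0,"fingers":0.087},{"ax":0,"ay":0,"az":0,"tx":0,"ty":0,"tz":0,"fingers":0.087}]'; python3 -m creep '[{"ax":0,"ay":0,"az":0,"tx":-0.02,"ty":0,"tz":0,"fingers":0.087},{"ax":0,"ay":0,"az":0,"tx":-0.06,"ty":0,"tz":0,"fingers":0.087},{"ax":0,"ay":0,"az":0,"tx":-0.09,"ty":0,"tz":0,"fingers":0.087},{"ax":0,"ay":0,"az":0,"tx":-0.1,"ty":0,"tz":0,"fingers":0.087}]';python3 -c "
from h import *
plan(.4412,.2494,.15,101.6)"
```

```text
time_s: 11.4
tcp_pos: [0.6335, 0.0846, 0.0641]
eef_rot: [141.8, 90.0, -160.5]
contact_force: [-0.1, -1.5, -0.5]
gripper_width: 0.0801
time_s: 11.8
tcp_pos: [0.6353, 0.0851, 0.1682]
eef_rot: [-42.3, 89.7, 15.3]
contact_force: [0.2, -0.3, -0.1]
gripper_width: 0.087
shift tx 0.0174 ty 0.2520 tz 0.0350  jaw yaw now 147.7 -> ax 46.1 (tool x down, so ax=-dyaw) or -133.9 | tilt x-axis [ 0.0053  0.0015 -1.    ] j6 -57.4 t 11.8
```

```bash
python3 -m creep '[{"ax":8,"ay":0,"az":0,"tx":0,"ty":0.04,"tz":0.006,"fingers":0.087},{"ax":16,"ay":0,"az":0,"tx":0,"ty":0.08,"tz":0.012,"fingers":0.087},{"ax":24,"ay":0,"az":0,"tx":0,"ty":0.125,"tz":0.018,"fingers":0.087},{"ax":32,"ay":0,"az":0,"tx":0,"ty":0.17,"tz":0.024,"fingers":0.087},{"ax":40,"ay":0,"az":0,"tx":0.01,"ty":0.21,"tz":0.03,"fingers":0.087}]'; python3 -c "
from h import *
plan(.4412,.2494,.15,101.6)"
```

```text
time_s: 12.3
tcp_pos: [0.4722, 0.2227, 0.1552]
eef_rot: [25.6, 89.9, 43.2]
contact_force: [0.9, 1.4, 0.4]
gripper_width: 0.0873
shift tx 0.0052 ty 0.0348 tz -0.0215  jaw yaw now 107.6 -> ax 6.0 (tool x down, so ax=-dyaw) or -174.0 | tilt x-axis [ 0.0014  0.0013 -1.    ] j6 -119.2 t 12.3
```

```bash
python3 -m creep '[{"ax":3,"ay":0,"az":0,"tx":0.002,"ty":0.018,"tz":-0.01,"fingers":0.087},{"ax":6,"ay":0,"az":0,"tx":0.005,"ty":0.035,"tz":-0.0215,"fingers":0.087},{"ax":6,"ay":0,"az":0,"tx":0.005,"ty":0.035,"tz":-0.0215,"fingers":0.087},{"ax":6,"ay":0,"az":0,"tx":0.005,"ty":0.035,"tz":-0.0215,"fingers":0.087}]'; python3 -c "
from h import *
plan(.4412,.2494,.038,101.6)"
```

```text
time_s: 12.7
tcp_pos: [0.4418, 0.2484, 0.1494]
eef_rot: [-142.5, 90.0, -130.5]
contact_force: [-0.4, -1.0, 0.3]
gripper_width: 0.0871
shift tx 0.1114 ty 0.0012 tz -0.0003  jaw yaw now 102.0 -> ax 0.4 (tool x down, so ax=-dyaw) or -179.6 | tilt x-axis [-2.e-04 -2.e-04 -1.e+00] j6 -129.5 t 12.7
```

```bash
python3 -m creep '[{"ax":0,"ay":0,"az":0,"tx":0.02,"ty":0.001,"tz":0,"fingers":0.087},{"ax":0,"ay":0,"az":0,"tx":0.05,"ty":0.001,"tz":0,"fingers":0.087},{"ax":0,"ay":0,"az":0,"tx":0.085,"ty":0.001,"tz":0,"fingers":0.087},{"ax":0,"ay":0,"az":0,"tx":0.106,"ty":0.001,"tz":0,"fingers":0.087},{"ax":0,"ay":0,"az":0,"tx":0.11,"ty":0.001,"tz":0,"fingers":0.087}]'
python3 -m creep '[{"ax":0,"ay":0,"az":0,"tx":0,"ty":0,"tz":0,"fingers":0.03},{"ax":0,"ay":0,"az":0,"tx":0,"ty":0,"tz":0,"fingers":0.03},{"ax":0,"ay":0,"az":0,"tx":0,"ty":0,"tz":0,"fingers":0.03},{"ax":0,"ay":0,"az":0,"tx":0,"ty":0,"tz":0,"fingers":0.03},{"ax":0,"ay":0,"az":0,"tx":0,"ty":0,"tz":0,"fingers":0.03}]' 20
python3 -m creep '[{"ax":0,"ay":0,"az":0,"tx":0,"ty":0,"tz":0,"fingers":0.03},{"ax":0,"ay":0,"az":0,"tx":0,"ty":0,"tz":0,"fingers":0.03},{"ax":0,"ay":0,"az":0,"tx":0,"ty":0,"tz":0,"fingers":0.03},{"ax":0,"ay":0,"az":0,"tx":0,"ty":0,"tz":0,"fingers":0.03}]'
python3 -m creep '[{"ax":0,"ay":0,"az":0,"tx":-0.01,"ty":0,"tz":0,"fingers":0.03},{"ax":0,"ay":0,"az":0,"tx":-0.04,"ty":0,"tz":0,"fingers":0.03},{"ax":0,"ay":0,"az":0,"tx":-0.075,"ty":0,"tz":0,"fingers":0.03},{"ax":0,"ay":0,"az":0,"tx":-0.1,"ty":0,"tz":0,"fingers":0.03},{"ax":0,"ay":0,"az":0,"tx":-0.105,"ty":0,"tz":0,"fingers":0.03}]'; python3 -c "
from h import *
plan(.5545,-.0417,.145,147.9)"
```

```text
time_s: 13.2
tcp_pos: [0.4412, 0.2472, 0.037]
eef_rot: [-143.5, 89.7, -131.6]
contact_force: [1.1, -0.1, -0.5]
gripper_width: 0.0869
time_s: 13.7
tcp_pos: [0.4421, 0.2495, 0.0403]
eef_rot: [40.0, 89.9, 51.9]
contact_force: [-0.2, 0.5, 0.7]
gripper_width: 0.0525
time_s: 14.1
tcp_pos: [0.442, 0.2493, 0.04]
eef_rot: [22.3, 90.0, 34.2]
contact_force: [-1.9, -0.9, 5.3]
gripper_width: 0.0461
time_s: 14.6
tcp_pos: [0.4431, 0.2504, 0.1482]
eef_rot: [33.3, 89.7, 45.2]
contact_force: [-0.2, 1.3, -1.4]
gripper_width: 0.0459
shift tx 0.0025 ty -0.3088 tz 0.0485  jaw yaw now 102.0 -> ax -45.9 (tool x down, so ax=-dyaw) or 134.1 | tilt x-axis [ 0.0039  0.0039 -1.    ] j6 -129.7 t 14.6
```

```bash
python3 -m creep '[{"ax":-4,"ay":0,"az":0,"tx":0,"ty":-0.02,"tz":0.003,"fingers":0.03},{"ax":-11,"ay":0,"az":0,"tx":0,"ty":-0.055,"tz":0.0085,"fingers":0.03},{"ax":-18,"ay":0,"az":0,"tx":0,"ty":-0.095,"tz":0.015,"fingers":0.03},{"ax":-25,"ay":0,"az":0,"tx":0,"ty":-0.135,"tz":0.021,"fingers":0.03},{"ax":-32,"ay":0,"az":0,"tx":0,"ty":-0.175,"tz":0.0275,"fingers":0.03}]';  python3 -c "
from h import *
plan(.5545,-.0417,.145,147.9)"
```

```text
time_s: 15.1
tcp_pos: [0.5047, 0.0821, 0.1443]
eef_rot: [145.1, 90.0, -170.6]
contact_force: [0.4, 0.9, -1.2]
gripper_width: 0.046
shift tx -0.0008 ty -0.1234 tz -0.0507  jaw yaw now 134.2 -> ax -13.7 (tool x down, so ax=-dyaw) or 166.3 | tilt x-axis [-8.e-04 -1.e-04 -1.e+00] j6 -77.0 t 15.1
```

```bash
python3 -m creep '[{"ax":-5,"ay":0,"az":0,"tx":0,"ty":-0.04,"tz":-0.016,"fingers":0.03},{"ax":-10,"ay":0,"az":0,"tx":0,"ty":-0.08,"tz":-0.033,"fingers":0.03},{"ax":-13,"ay":0,"az":0,"tx":0,"ty":-0.11,"tz":-0.046,"fingers":0.03},{"ax":-13.7,"ay":0,"az":0,"tx":0,"ty":-0.1235,"tz":-0.0505,"fingers":0.03},{"ax":-13.7,"ay":0,"az":0,"tx":0,"ty":-0.1235,"tz":-0.0505,"fingers":0.03}]';python3 -m creep '[{"ax":0,"ay":0,"az":0,"tx":0,"ty":0,"tz":0,"fingers":0.03},{"ax":0,"ay":0,"az":0,"tx":0,"ty":0,"tz":0,"fingers":0.03}]'; python3 -c "
from h import *
plan(.5545,-.0417,.067,147.9)
c=cap('scene');cv2.imwrite('pics/sc1.png',c['pixels'][100:350,200:520])"
```

```text
time_s: 15.6
tcp_pos: [0.5541, -0.0423, 0.1437]
eef_rot: [135.2, 89.9, -167.4]
contact_force: [-0.5, -0.3, -1.4]
gripper_width: 0.0457
time_s: 15.8
tcp_pos: [0.5538, -0.0398, 0.1443]
eef_rot: [111.8, 90.0, 169.4]
contact_force: [0.9, 0.4, -0.8]
gripper_width: 0.0455
shift tx 0.0773 ty -0.0017 tz -0.0012  jaw yaw now 147.6 -> ax -0.3 (tool x down, so ax=-dyaw) or 179.7 | tilt x-axis [-5.e-04  1.e-04 -1.e+00] j6 -48.5 t 15.8
```

View pics/sc1.png

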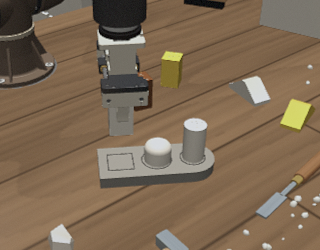

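The round column stands on its circle (crop (194,142)) and the dome at (157,150). The square column is held above its square, at (121,120). Lowering it.

```bash
python3 -m creep '[{"ax":-0.3,"ay":0,"az":0,"tx":0.015,"ty":-0.0015,"tz":-0.001,"fingers":0.03},{"ax":-0.3,"ay":0,"az":0,"tx":0.04,"ty":-0.0015,"tz":-0.001,"fingers":0.03},{"ax":-0.3,"ay":0,"az":0,"tx":0.065,"ty":-0.0015,"tz":-0.001,"fingers":0.03},{"ax":-0.3,"ay":0,"az":0,"tx":0.075,"ty":-0.0015,"tz":-0.001,"fingers":0.03},{"ax":-0.3,"ay":0,"az":0,"tx":0.077,"ty":-0.0015,"tz":-0.001,"fingers":0.03}]'; python3 -m creep '[{"ax":0,"ay":0,"az":0,"tx":0,"ty":0,"tz":0,"fingers":0.03},{"ax":0,"ay":0,"az":0,"tx":0.001,"ty":0,"tz":0,"fingers":0.03},{"ax":0,"ay":0,"az":0,"tx":0.002,"ty":0,"tz":0,"fingers":0.03},{"ax":0,"ay":0,"az":0,"tx":0.002,"ty":0,"tz":0,"fingers":0.03}]'
```

```text
time_s: 16.35
tcp_pos: [0.5541, -0.0416, 0.0666]
eef_rot: [137.1, 89.9, -164.9]
contact_force: [-0.1, 0.2, -0.4]
gripper_width: 0.0461
time_s: 16.75
tcp_pos: [0.5553, -0.0419, 0.0661]
eef_rot: [-42.6, 89.9, 15.3]
contact_force: [-0.6, 0.2, -0.5]
gripper_width: 0.0459
```

```bash
python3 -m creep '[{"ax":0,"ay":0,"az":0,"tx":0.0008,"ty":0,"tz":0,"fingers":0.03},{"ax":0,"ay":0,"az":0,"tx":0.0015,"ty":0,"tz":0,"fingers":0.03},{"ax":0,"ay":0,"az":0,"tx":0.0015,"ty":0,"tz":0,"fingers":0.03}]'
```

```text
time_s: 17.05
tcp_pos: [0.5552, -0.042, 0.065]
eef_rot: [-58.9, 90.0, -1.0]
contact_force: [-3.3, 0.5, 7.0]
gripper_width: 0.0459
```

```bash
python3 -m creep '[{"ax":0,"ay":0,"az":0,"tx":0,"ty":0,"tz":0,"fingers":0.087},{"ax":0,"ay":0,"az":0,"tx":0,"ty":0,"tz":0,"fingers":0.087},{"ax":0,"ay":0,"az":0,"tx":0,"ty":0,"tz":0,"fingers":0.087},{"ax":0,"ay":0,"az":0,"tx":0,"ty":0,"tz":0,"fingers":0.087},{"ax":0,"ay":0,"az":0,"tx":0,"ty":0,"tz":0,"fingers":0.087}]'; python3 -m creep '[{"ax":0,"ay":0,"az":0,"tx":-0.02,"ty":0,"tz":0,"fingers":0.087},{"ax":0,"ay":0,"az":0,"tx":-0.06,"ty":0,"tz":0,"fingers":0.087},{"ax":0,"ay":0,"az":0,"tx":-0.09,"ty":0,"tz":0,"fingers":0.087},{"ax":0,"ay":0,"az":0,"tx":-0.1,"ty":0,"tz":0,"fingers":0.087},{"ax":0,"ay":0,"az":0,"tx":-0.1,"ty":0,"tz":0,"fingers":0.087}]';python3 -c "
from h import *
plan(.5032,-.3904,.12,73.1)"
```

```text
time_s: 17.55
tcp_pos: [0.5549, -0.042, 0.0639]
eef_rot: [133.2, 90.0, -168.9]
contact_force: [-1.0, 0.7, -0.3]
gripper_width: 0.0802
time_s: 18.05
tcp_pos: [0.5558, -0.0418, 0.1656]
eef_rot: [-44.0, 89.8, 14.0]
contact_force: [0.2, -0.3, 0.3]
gripper_width: 0.087
shift tx 0.0452 ty -0.1404 tz -0.3234  jaw yaw now 147.9 -> ax 74.8 (tool x down, so ax=-dyaw) or -105.2 | tilt x-axis [ 3.2e-03  8.0e-04 -1.0e+00] j6 -47.9 t 18.1
```

```bash
python3 -m creep '[{"ax":8,"ay":0,"az":0,"tx":0,"ty":-0.015,"tz":-0.036,"fingers":0.087},{"ax":16,"ay":0,"az":0,"tx":0,"ty":-0.031,"tz":-0.072,"fingers":0.087},{"ax":24,"ay":0,"az":0,"tx":0,"ty":-0.047,"tz":-0.108,"fingers":0.087},{"ax":32,"ay":0,"az":0,"tx":0,"ty":-0.062,"tz":-0.144,"fingers":0.087},{"ax":40,"ay":0,"az":0,"tx":0,"ty":-0.078,"tz":-0.18,"fingers":0.087}]';python3 -c "
from h import *
plan(.5032,-.3904,.12,73.1)"
```

```text
time_s: 18.55
tcp_pos: [0.5241, -0.2371, 0.1622]
eef_rot: [147.6, 89.8, 165.2]
contact_force: [1.4, -0.1, -0.6]
gripper_width: 0.0866
shift tx 0.0421 ty -0.1399 tz -0.0661  jaw yaw now 107.6 -> ax 34.5 (tool x down, so ax=-dyaw) or -145.5 | tilt x-axis [-2.5e-03  7.0e-04 -1.0e+00] j6 -67.5 t 18.6
```

```bash
python3 -m creep '[{"ax":8,"ay":0,"az":0,"tx":0.005,"ty":-0.035,"tz":-0.016,"fingers":0.087},{"ax":16,"ay":0,"az":0,"tx":0.015,"ty":-0.07,"tz":-0.033,"fingers":0.087},{"ax":24,"ay":0,"az":0,"tx":0.025,"ty":-0.105,"tz":-0.05,"fingers":0.087},{"ax":32,"ay":0,"az":0,"tx":0.035,"ty":-0.13,"tz":-0.062,"fingers":0.087},{"ax":34.5,"ay":0,"az":0,"tx":0.042,"ty":-0.14,"tz":-0.066,"fingers":0.087}]';python3 -m creep '[{"ax":0,"ay":0,"az":0,"tx":0,"ty":0,"tz":0,"fingers":0.087},{"ax":0,"ay":0,"az":0,"tx":0,"ty":0,"tz":0,"fingers":0.087}]';python3 -c "
from h import *
plan(.5032,-.3904,.008,73.1)
c=cap('top')
for n,x,y,z in(('round',.6338,.0852,.105),('square',.5545,-.0417,.105),('lintel',.504,-.392,.04)):
    p=topface(c,x,y,z,.06)*1000
    if len(p)>10: rc=cv2.minAreaRect(p.astype(np.float32)); print(n,np.round(rc[0],1),np.round(rc[1],1),round(rc[2],1),len(p))
cv2.imwrite('pics/l1.png',c['pixels'])"
```

```text
time_s: 19.05
tcp_pos: [0.5037, -0.3912, 0.1189]
eef_rot: [172.0, 89.8, 155.0]
contact_force: [-0.3, 0.2, 0.4]
gripper_width: 0.0869
time_s: 19.25
tcp_pos: [0.5052, -0.3889, 0.1209]
eef_rot: [169.1, 89.9, 152.6]
contact_force: [0.2, -0.6, -0.9]
gripper_width: 0.087
shift tx 0.1129 ty -0.0021 tz -0.0013  jaw yaw now 73.5 -> ax 0.4 (tool x down, so ax=-dyaw) or -179.6 | tilt x-axis [-1.8e-03  9.0e-04 -1.0e+00] j6 -86.4 t 19.2
round [633.3  87.2] [43.3 45.2] 89.6 416
square [554.  -40.4] [46.  46.5] 58.1 550
```

View pics/l1.png

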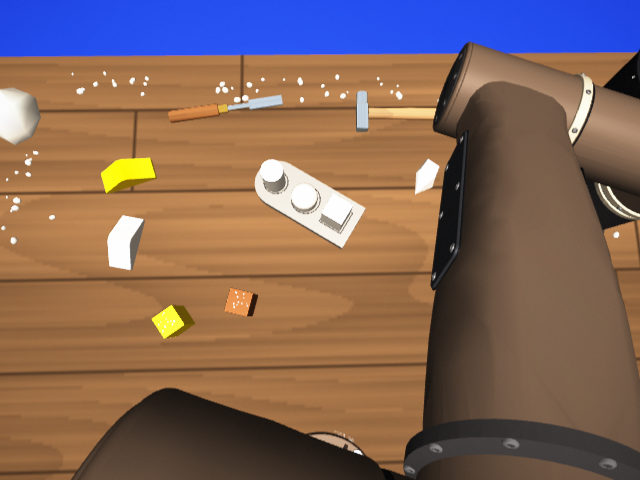

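Both columns are on their marks: the round one at (633,87) mm and the square one at (554,-40) mm, turned 58.1° against the slab's 57.9°. Descending onto the lintel.

```bash
python3 -m creep '[{"ax":0.4,"ay":0,"az":0,"tx":0.02,"ty":-0.002,"tz":-0.001,"fingers":0.087},{"ax":0.4,"ay":0,"az":0,"tx":0.055,"ty":-0.002,"tz":-0.001,"fingers":0.087},{"ax":0.4,"ay":0,"az":0,"tx":0.09,"ty":-0.002,"tz":-0.001,"fingers":0.087},{"ax":0.4,"ay":0,"az":0,"tx":0.109,"ty":-0.002,"tz":-0.001,"fingers":0.087},{"ax":0.4,"ay":0,"az":0,"tx":0.112,"ty":-0.002,"tz":-0.001,"fingers":0.087}]'
python3 -m creep '[{"ax":0,"ay":0,"az":0,"tx":0,"ty":0,"tz":0,"fingers":0.03},{"ax":0,"ay":0,"az":0,"tx":0,"ty":0,"tz":0,"fingers":0.03},{"ax":0,"ay":0,"az":0,"tx":0,"ty":0,"tz":0,"fingers":0.03},{"ax":0,"ay":0,"az":0,"tx":0,"ty":0,"tz":0,"fingers":0.03},{"ax":0,"ay":0,"az":0,"tx":0,"ty":0,"tz":0,"fingers":0.03}]' 30
python3 -m creep '[{"ax":0,"ay":0,"az":0,"tx":0,"ty":0,"tz":0,"fingers":0.03},{"ax":0,"ay":0,"az":0,"tx":0,"ty":0,"tz":0,"fingers":0.03},{"ax":0,"ay":0,"az":0,"tx":0,"ty":0,"tz":0,"fingers":0.03},{"ax":0,"ay":0,"az":0,"tx":0,"ty":0,"tz":0,"fingers":0.03}]'
```

```text
time_s: 19.8
tcp_pos: [0.5032, -0.3892, 0.0079]
eef_rot: [170.2, 89.8, 153.3]
contact_force: [-0.0, 1.1, 0.2]
gripper_width: 0.0871
time_s: 20.3
tcp_pos: [0.5045, -0.3913, 0.0109]
eef_rot: [-6.5, 89.9, -23.5]
contact_force: [-1.1, -2.2, 0.7]
gripper_width: 0.0526
time_s: 20.7
tcp_pos: [0.5044, -0.3915, 0.0107]
eef_rot: [-29.6, 89.9, -46.6]
contact_force: [-0.9, -0.6, 6.2]
gripper_width: 0.0458
```

```bash
python3 -m creep '[{"ax":0,"ay":0,"az":0,"tx":-0.008,"ty":0,"tz":0,"fingers":0.03},{"ax":0,"ay":0,"az":0,"tx":-0.035,"ty":0,"tz":0,"fingers":0.03},{"ax":0,"ay":0,"az":0,"tx":-0.075,"ty":0,"tz":0,"fingers":0.03},{"ax":0,"ay":0,"az":0,"tx":-0.115,"ty":0,"tz":0,"fingers":0.03},{"ax":0,"ay":0,"az":0,"tx":-0.15,"ty":0,"tz":0,"fingers":0.03}]'; python3 -m creep '[{"ax":0,"ay":0,"az":0,"tx":-0.025,"ty":0,"tz":0,"fingers":0.03},{"ax":0,"ay":0,"az":0,"tx":-0.035,"ty":0,"tz":0,"fingers":0.03},{"ax":0,"ay":0,"az":0,"tx":-0.035,"ty":0,"tz":0,"fingers":0.03}]'; python3 -c "
from h import *
plan(.5942,.0225,.195,147.9)
c=cap('scene');cv2.imwrite('pics/l2.png',c['pixels'][100:400,0:400])"
```

```text
time_s: 21.2
tcp_pos: [0.504, -0.3908, 0.162]
eef_rot: [78.4, 90.0, 61.4]
contact_force: [1.5, 0.1, -0.5]
gripper_width: 0.0458
time_s: 21.5
tcp_pos: [0.5046, -0.3911, 0.1961]
eef_rot: [4.3, 89.9, -12.7]
contact_force: [0.6, -0.1, -1.4]
gripper_width: 0.0459
shift tx 0.0011 ty 0.4217 tz -0.0351  jaw yaw now 73.0 -> ax -74.9 (tool x down, so ax=-dyaw) or 105.1 | tilt x-axis [ 2.e-03 -5.e-04 -1.e+00] j6 -86.7 t 21.5
```

View pics/l2.png

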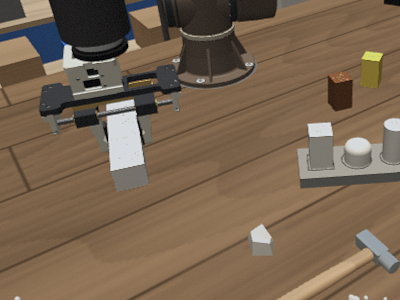

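The lintel hangs level in the jaws at crop (125,150). Moving it over the columns.

```bash
python3 -m creep '[{"ax":-2,"ay":0,"az":0,"tx":0,"ty":0.012,"tz":-0.001,"fingers":0.03},{"ax":-6,"ay":0,"az":0,"tx":0,"ty":0.035,"tz":-0.003,"fingers":0.03},{"ax":-11,"ay":0,"az":0,"tx":0,"ty":0.065,"tz":-0.005,"fingers":0.03},{"ax":-17,"ay":0,"az":0,"tx":0,"ty":0.095,"tz":-0.008,"fingers":0.03},{"ax":-23,"ay":0,"az":0,"tx":0,"ty":0.125,"tz":-0.01,"fingers":0.03}]';python3 -c "
from h import *
plan(.5942,.0225,.195,147.9)"
```

```text
time_s: 22.05
tcp_pos: [0.5302, -0.2667, 0.1929]
eef_rot: [156.5, 89.8, 162.8]
contact_force: [0.9, 0.6, -1.4]
gripper_width: 0.046
shift tx -0.0020 ty 0.2804 tz 0.0954  jaw yaw now 96.3 -> ax -51.6 (tool x down, so ax=-dyaw) or 128.4 | tilt x-axis [-0.0034  0.001  -1.    ] j6 -75.8 t 22.1
```

```bash
python3 -m creep '[{"ax":-6,"ay":0,"az":0,"tx":0,"ty":0.03,"tz":0.01,"fingers":0.03},{"ax":-13,"ay":0,"az":0,"tx":0,"ty":0.06,"tz":0.02,"fingers":0.03},{"ax":-20,"ay":0,"az":0,"tx":0,"ty":0.095,"tz":0.032,"fingers":0.03},{"ax":-27,"ay":0,"az":0,"tx":0,"ty":0.13,"tz":0.044,"fingers":0.03},{"ax":-34,"ay":0,"az":0,"tx":0,"ty":0.165,"tz":0.056,"fingers":0.03}]';python3 -c "
from h import *
plan(.5942,.0225,.19,147.9)"
```

```text
time_s: 22.55
tcp_pos: [0.5685, -0.0966, 0.1931]
eef_rot: [139.5, 89.8, 179.9]
contact_force: [0.7, -0.4, -1.2]
gripper_width: 0.0457
shift tx 0.0030 ty 0.0741 tz 0.0967  jaw yaw now 130.4 -> ax -17.5 (tool x down, so ax=-dyaw) or 162.5 | tilt x-axis [-0.0031  0.     -1.    ] j6 -59.4 t 22.6
```

```bash
python3 -m creep '[{"ax":-5,"ay":0,"az":0,"tx":0,"ty":0.022,"tz":0.028,"fingers":0.03},{"ax":-10,"ay":0,"az":0,"tx":0,"ty":0.044,"tz":0.057,"fingers":0.03},{"ax":-15,"ay":0,"az":0,"tx":0,"ty":0.062,"tz":0.081,"fingers":0.03},{"ax":-17,"ay":0,"az":0,"tx":0,"ty":0.071,"tz":0.093,"fingers":0.03},{"ax":-17.5,"ay":0,"az":0,"tx":0,"ty":0.074,"tz":0.0965,"fingers":0.03}]';python3 -m creep '[{"ax":0,"ay":0,"az":0,"tx":0,"ty":0,"tz":0,"fingers":0.03},{"ax":0,"ay":0,"az":0,"tx":0,"ty":0,"tz":0,"fingers":0.03},{"ax":0,"ay":0,"az":0,"tx":0,"ty":0,"tz":0,"fingers":0.03}]';python3 -c "
from h import *
plan(.5942,.0225,.12,147.9)
c=cap('scene');cv2.imwrite('pics/l3.png',cv2.resize(c['pixels'][60:320,240:480],None,fx=2.2,fy=2.2))
c=cap('top');cv2.imwrite('pics/l3t.png',cv2.resize(c['pixels'][100:300,200:420],None,fx=2.2,fy=2.2))
p=topface(c,.594,.022,.222,.13,.012)*1000
rc=cv2.minAreaRect(p.astype(np.float32)); print(np.round(rc[0],1),np.round(rc[1],1),round(rc[2],1),len(p))
"
```

```text
time_s: 23.05
tcp_pos: [0.5952, 0.0217, 0.1933]
eef_rot: [135.8, 89.8, -166.5]
contact_force: [-0.2, 0.1, -1.7]
gripper_width: 0.0459
time_s: 23.35
tcp_pos: [0.5955, 0.019, 0.1949]
eef_rot: [140.1, 90.0, -162.5]
contact_force: [1.4, -0.0, -2.0]
gripper_width: 0.0459
shift tx 0.0749 ty 0.0030 tz 0.0022  jaw yaw now 147.4 -> ax -0.5 (tool x down, so ax=-dyaw) or 179.5 | tilt x-axis [-4.e-04 -1.e-04 -1.e+00] j6 -53.2 t 23.4
[594.5  22.1] [200.7  49. ] 57.4 1907
```

View pics/l3.png

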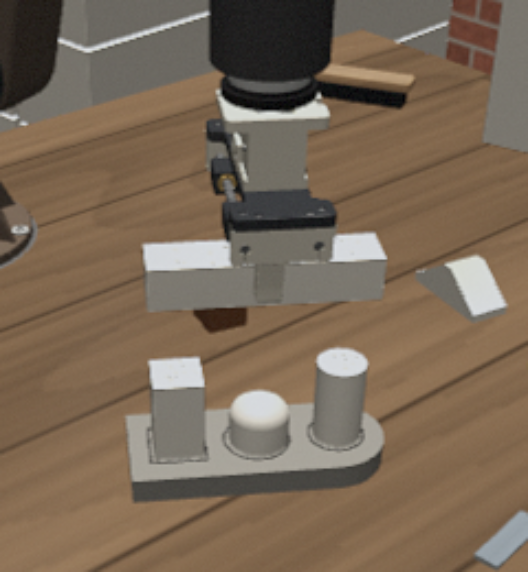

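View pics/l3t.png

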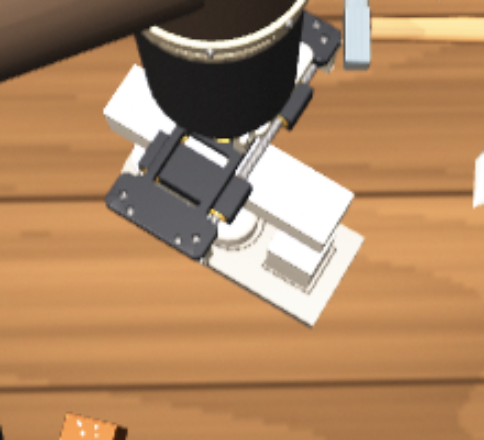

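The lintel hangs level and in line above the columns; its top was measured at (594.5,22.1) mm, yaw 57.4°. Lowering it.

```bash
python3 -m creep '[{"ax":-0.5,"ay":0,"az":0,"tx":0.01,"ty":0.0015,"tz":0.001,"fingers":0.03},{"ax":-0.5,"ay":0,"az":0,"tx":0.03,"ty":0.0015,"tz":0.001,"fingers":0.03},{"ax":-0.5,"ay":0,"az":0,"tx":0.055,"ty":0.0015,"tz":0.001,"fingers":0.03},{"ax":-0.5,"ay":0,"az":0,"tx":0.07,"ty":0.0015,"tz":0.001,"fingers":0.03},{"ax":-0.5,"ay":0,"az":0,"tx":0.074,"ty":0.0015,"tz":0.001,"fingers":0.03}]';python3 -m creep '[{"ax":0,"ay":0,"az":0,"tx":0,"ty":0,"tz":0,"fingers":0.03},{"ax":0,"ay":0,"az":0,"tx":0,"ty":0,"tz":0,"fingers":0.03},{"ax":0,"ay":0,"az":0,"tx":0.001,"ty":0,"tz":0,"fingers":0.03},{"ax":0,"ay":0,"az":0,"tx":0.002,"ty":0,"tz":0,"fingers":0.03},{"ax":0,"ay":0,"az":0,"tx":0.002,"ty":0,"tz":0,"fingers":0.03}]'
```

```text
time_s: 23.95
tcp_pos: [0.5935, 0.0212, 0.1185]
eef_rot: [134.6, 89.8, -167.4]
contact_force: [0.6, -0.7, -0.6]
gripper_width: 0.0455
time_s: 24.45
tcp_pos: [0.5952, 0.0218, 0.1194]
eef_rot: [-35.4, 90.0, 22.6]
contact_force: [-0.3, -0.2, -1.1]
gripper_width: 0.0459
```

```bash
python3 -m creep '[{"ax":0,"ay":0,"az":0,"tx":0.001,"ty":0,"tz":0,"fingers":0.03},{"ax":0,"ay":0,"az":0,"tx":0.002,"ty":0,"tz":0,"fingers":0.03},{"ax":0,"ay":0,"az":0,"tx":0.0025,"ty":0,"tz":0,"fingers":0.03},{"ax":0,"ay":0,"az":0,"tx":0.0025,"ty":0,"tz":0,"fingers":0.03}]'; python3 -m creep '[{"ax":0,"ay":0,"az":0,"tx":0.0008,"ty":0,"tz":0,"fingers":0.03},{"ax":0,"ay":0,"az":0,"tx":0.0008,"ty":0,"tz":0,"fingers":0.03}]'
```

```text
time_s: 24.85
tcp_pos: [0.595, 0.0217, 0.1164]
eef_rot: [137.6, 90.0, -164.4]
contact_force: [-0.0, 0.6, -1.7]
gripper_width: 0.0457
time_s: 25.05
tcp_pos: [0.5952, 0.0217, 0.1158]
eef_rot: [-51.5, 90.0, 6.5]
contact_force: [-0.8, -0.0, -1.6]
gripper_width: 0.0458
```

```bash
python3 -m creep '[{"ax":0,"ay":0,"az":0,"tx":0.0007,"ty":0,"tz":0,"fingers":0.03},{"ax":0,"ay":0,"az":0,"tx":0.0007,"ty":0,"tz":0,"fingers":0.03}]'; python3 -c "
from h import *
c=cap('scene');cv2.imwrite('pics/l4.png',cv2.resize(c['pixels'][160:300,270:440],None,fx=4,fy=4))"
```

```text
time_s: 25.25
tcp_pos: [0.5953, 0.0217, 0.1157]
eef_rot: [-63.8, 90.0, -5.8]
contact_force: [-2.2, -0.2, 4.8]
gripper_width: 0.0457
```

View pics/l4.png

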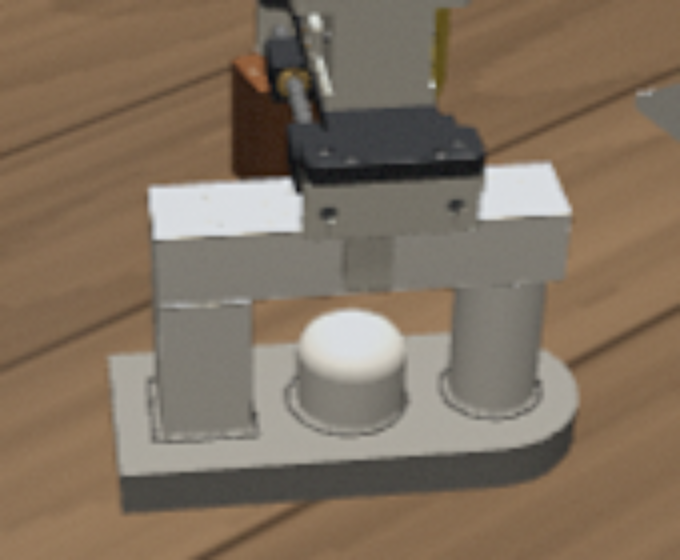

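The lintel rests on both columns (crop (360,240)), with a contact force of about 5 N. Releasing.

```bash
python3 -m creep '[{"ax":0,"ay":0,"az":0,"tx":0,"ty":0,"tz":0,"fingers":0.087},{"ax":0,"ay":0,"az":0,"tx":0,"ty":0,"tz":0,"fingers":0.087},{"ax":0,"ay":0,"az":0,"tx":0,"ty":0,"tz":0,"fingers":0.087},{"ax":0,"ay":0,"az":0,"tx":0,"ty":0,"tz":0,"fingers":0.087},{"ax":0,"ay":0,"az":0,"tx":0,"ty":0,"tz":0,"fingers":0.087}]'; python3 -m creep '[{"ax":0,"ay":0,"az":0,"tx":-0.015,"ty":0,"tz":0,"fingers":0.087},{"ax":0,"ay":0,"az":0,"tx":-0.04,"ty":0,"tz":0,"fingers":0.087},{"ax":0,"ay":0,"az":0,"tx":-0.065,"ty":0,"tz":0,"fingers":0.087},{"ax":0,"ay":0,"az":0,"tx":-0.08,"ty":0,"tz":0,"fingers":0.087},{"ax":0,"ay":0,"az":0,"tx":-0.085,"ty":0,"tz":0,"fingers":0.087}]';python3 -c "
from h import *
plan(.5117,.4041,.12,77.7)"
```

```text
time_s: 25.8
tcp_pos: [0.5951, 0.0217, 0.1149]
eef_rot: [135.1, 90.0, -166.9]
contact_force: [-0.4, -0.3, 0.1]
gripper_width: 0.0804
time_s: 26.3
tcp_pos: [0.596, 0.0219, 0.202]
eef_rot: [-43.6, 89.8, 14.5]
contact_force: [-0.8, -0.0, -0.7]
gripper_width: 0.0874
shift tx 0.0820 ty 0.2741 tz 0.2794  jaw yaw now 148.0 -> ax 70.3 (tool x down, so ax=-dyaw) or -109.7 | tilt x-axis [ 3.e-03  8.e-04 -1.e+00] j6 -52.9 t 26.3
```

```bash
python3 -m creep '[{"ax":8,"ay":0,"az":0,"tx":0,"ty":0.033,"tz":0.034,"fingers":0.087},{"ax":16,"ay":0,"az":0,"tx":0,"ty":0.066,"tz":0.068,"fingers":0.087},{"ax":24,"ay":0,"az":0,"tx":0,"ty":0.1,"tz":0.102,"fingers":0.087},{"ax":32,"ay":0,"az":0,"tx":0,"ty":0.134,"tz":0.136,"fingers":0.087},{"ax":40,"ay":0,"az":0,"tx":0,"ty":0.168,"tz":0.17,"fingers":0.087}]';python3 -c "
from h import *
plan(.5117,.4041,.12,77.7)"
```

```text
time_s: 26.8
tcp_pos: [0.5416, 0.2564, 0.1992]
eef_rot: [-167.9, 89.9, -150.2]
contact_force: [0.9, 0.3, 0.9]
gripper_width: 0.0867
shift tx 0.0792 ty 0.1498 tz 0.0164  jaw yaw now 107.7 -> ax 30.0 (tool x down, so ax=-dyaw) or -150.0 | tilt x-axis [-8.e-04 -5.e-04 -1.e+00] j6 -116.3 t 26.8
```

```bash
python3 -m creep '[{"ax":8,"ay":0,"az":0,"tx":0.015,"ty":0.038,"tz":0.004,"fingers":0.087},{"ax":16,"ay":0,"az":0,"tx":0.035,"ty":0.076,"tz":0.008,"fingers":0.087},{"ax":24,"ay":0,"az":0,"tx":0.055,"ty":0.114,"tz":0.012,"fingers":0.087},{"ax":29,"ay":0,"az":0,"tx":0.072,"ty":0.14,"tz":0.015,"fingers":0.087},{"ax":30,"ay":0,"az":0,"tx":0.079,"ty":0.15,"tz":0.0165,"fingers":0.087}]';python3 -m creep '[{"ax":0,"ay":0,"az":0,"tx":0,"ty":0,"tz":0,"fingers":0.087},{"ax":0,"ay":0,"az":0,"tx":0,"ty":0,"tz":0,"fingers":0.087},{"ax":0,"ay":0,"az":0,"tx":0,"ty":0,"tz":0,"fingers":0.087}]';python3 -c "
from h import *
plan(.5117,.4041,.008,77.7)
c=cap('top')
p=topface(c,.594,.022,.145,.13,.007)*1000
rc=cv2.minAreaRect(p.astype(np.float32)); print('lintel',np.round(rc[0],1),np.round(rc[1],1),round(rc[2],1),len(p))
cv2.imwrite('pics/g1.png',c['pixels'])"
```

```text
time_s: 27.3
tcp_pos: [0.5102, 0.404, 0.1178]
eef_rot: [-121.5, 89.8, -133.5]
contact_force: [-0.3, -0.3, -0.5]
gripper_width: 0.0872
time_s: 27.6
tcp_pos: [0.5125, 0.4019, 0.1219]
eef_rot: [59.2, 89.9, 47.2]
contact_force: [0.0, 0.3, 0.3]
gripper_width: 0.087
shift tx 0.1139 ty 0.0019 tz -0.0013  jaw yaw now 78.0 -> ax 0.3 (tool x down, so ax=-dyaw) or -179.7 | tilt x-axis [ 7.e-04  7.e-04 -1.e+00] j6 -157.2 t 27.6
lintel [594.4  24.4] [199.7  47.1] 58.1 2574
```

View pics/g1.png

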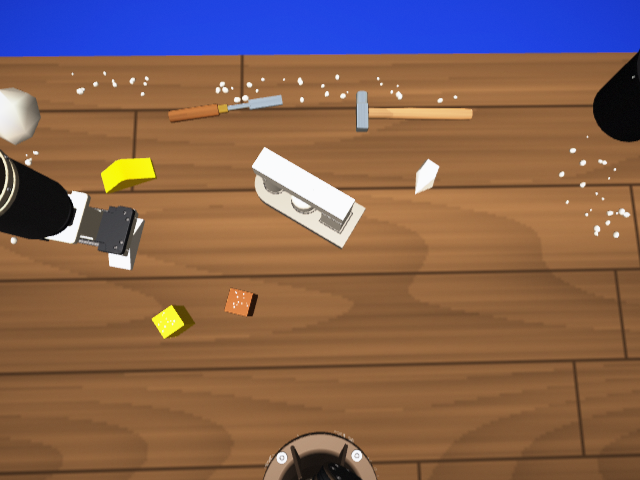

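The lintel top is at (594.4,24.4) mm, yaw 58.1°. The gripper is over the white gable at (125,243), jaws across its flat faces. Descending.

```bash
python3 -m creep '[{"ax":0.3,"ay":0,"az":0,"tx":0.02,"ty":0.002,"tz":-0.001,"fingers":0.087},{"ax":0.3,"ay":0,"az":0,"tx":0.055,"ty":0.002,"tz":-0.001,"fingers":0.087},{"ax":0.3,"ay":0,"az":0,"tx":0.09,"ty":0.002,"tz":-0.001,"fingers":0.087},{"ax":0.3,"ay":0,"az":0,"tx":0.11,"ty":0.002,"tz":-0.001,"fingers":0.087},{"ax":0.3,"ay":0,"az":0,"tx":0.114,"ty":0.002,"tz":-0.001,"fingers":0.087}]'
python3 -m creep '[{"ax":0,"ay":0,"az":0,"tx":0,"ty":0,"tz":0,"fingers":0.03},{"ax":0,"ay":0,"az":0,"tx":0,"ty":0,"tz":0,"fingers":0.03},{"ax":0,"ay":0,"az":0,"tx":0,"ty":0,"tz":0,"fingers":0.03},{"ax":0,"ay":0,"az":0,"tx":0,"ty":0,"tz":0,"fingers":0.03},{"ax":0,"ay":0,"az":0,"tx":0,"ty":0,"tz":0,"fingers":0.03}]' 20
python3 -m creep '[{"ax":0,"ay":0,"az":0,"tx":0,"ty":0,"tz":0,"fingers":0.03},{"ax":0,"ay":0,"az":0,"tx":0,"ty":0,"tz":0,"fingers":0.03},{"ax":0,"ay":0,"az":0,"tx":0,"ty":0,"tz":0,"fingers":0.03},{"ax":0,"ay":0,"az":0,"tx":0,"ty":0,"tz":0,"fingers":0.03}]'
```

```text
time_s: 28.15
tcp_pos: [0.5108, 0.4028, 0.0051]
eef_rot: [-117.7, 89.8, -130.1]
contact_force: [-0.0, 0.2, 0.7]
gripper_width: 0.0871
time_s: 28.65
tcp_pos: [0.5116, 0.4051, 0.0079]
eef_rot: [66.6, 89.9, 54.3]
contact_force: [-0.4, -0.4, 0.3]
gripper_width: 0.0525
time_s: 29.05
tcp_pos: [0.5114, 0.4048, 0.0075]
eef_rot: [19.6, 90.0, 7.3]
contact_force: [-1.7, -1.7, 6.4]
gripper_width: 0.0461
```

```bash
python3 -m creep '[{"ax":0,"ay":0,"az":0,"tx":-0.01,"ty":0,"tz":0,"fingers":0.03},{"ax":0,"ay":0,"az":0,"tx":-0.045,"ty":0,"tz":0,"fingers":0.03},{"ax":0,"ay":0,"az":0,"tx":-0.09,"ty":0,"tz":0,"fingers":0.03},{"ax":0,"ay":0,"az":0,"tx":-0.135,"ty":0,"tz":0,"fingers":0.03},{"ax":0,"ay":0,"az":0,"tx":-0.175,"ty":0,"tz":0,"fingers":0.03}]'; python3 -m creep '[{"ax":0,"ay":0,"az":0,"tx":-0.03,"ty":0,"tz":0,"fingers":0.03},{"ax":0,"ay":0,"az":0,"tx":-0.045,"ty":0,"tz":0,"fingers":0.03},{"ax":0,"ay":0,"az":0,"tx":-0.045,"ty":0,"tz":0,"fingers":0.03}]'; python3 -c "
from h import *
plan(.5944,.0235,.22,148)"
```

```text
time_s: 29.55
tcp_pos: [0.5115, 0.4049, 0.1849]
eef_rot: [60.4, 89.9, 48.2]
contact_force: [0.6, 0.6, -1.5]
gripper_width: 0.046
time_s: 29.85
tcp_pos: [0.5123, 0.4058, 0.2307]
eef_rot: [62.3, 89.7, 50.0]
contact_force: [0.4, 1.2, -0.6]
gripper_width: 0.0461
shift tx 0.0093 ty -0.3561 tz 0.1615  jaw yaw now 77.7 -> ax -70.3 (tool x down, so ax=-dyaw) or 109.7 | tilt x-axis [ 0.0036  0.0043 -1.    ] j6 -157.7 t 29.9
```

```bash
python3 -m creep '[{"ax":-3,"ay":0,"az":0,"tx":0,"ty":-0.015,"tz":0.007,"fingers":0.03},{"ax":-9,"ay":0,"az":0,"tx":0,"ty":-0.045,"tz":0.02,"fingers":0.03},{"ax":-15,"ay":0,"az":0,"tx":0,"ty":-0.075,"tz":0.034,"fingers":0.03},{"ax":-22,"ay":0,"az":0,"tx":0,"ty":-0.11,"tz":0.05,"fingers":0.03},{"ax":-29,"ay":0,"az":0,"tx":0,"ty":-0.145,"tz":0.066,"fingers":0.03}]'; python3 -c "
from h import *
plan(.5944,.0235,.22,148)"
```

```text
time_s: 30.35
tcp_pos: [0.5445, 0.2476, 0.2258]
eef_rot: [-167.1, 89.9, -150.1]
contact_force: [0.9, 0.6, -0.7]
gripper_width: 0.0461
shift tx 0.0059 ty -0.2289 tz -0.0179  jaw yaw now 107.0 -> ax -41.0 (tool x down, so ax=-dyaw) or 139.0 | tilt x-axis [-1.6e-03 -9.0e-04 -1.0e+00] j6 -116.1 t 30.4
```

```bash
python3 -m creep '[{"ax":-7,"ay":0,"az":0,"tx":0,"ty":-0.035,"tz":-0.003,"fingers":0.03},{"ax":-14,"ay":0,"az":0,"tx":0,"ty":-0.075,"tz":-0.006,"fingers":0.03},{"ax":-21,"ay":0,"az":0,"tx":0,"ty":-0.115,"tz":-0.009,"fingers":0.03},{"ax":-28,"ay":0,"az":0,"tx":0,"ty":-0.15,"tz":-0.012,"fingers":0.03},{"ax":-34,"ay":0,"az":0,"tx":0,"ty":-0.185,"tz":-0.0145,"fingers":0.03}]'; python3 -c "
from h import *
plan(.5944,.0235,.21,148)"
```

```text
time_s: 30.85
tcp_pos: [0.5838, 0.0661, 0.226]
eef_rot: [139.5, 89.9, -169.6]
contact_force: [1.3, 0.4, -0.3]
gripper_width: 0.0457
shift tx 0.0160 ty -0.0350 tz -0.0264  jaw yaw now 141.0 -> ax -7.0 (tool x down, so ax=-dyaw) or 173.0 | tilt x-axis [-1.5e-03 -3.0e-04 -1.0e+00] j6 -64.5 t 30.9
```

```bash
python3 -m creep '[{"ax":-4,"ay":0,"az":0,"tx":0.003,"ty":-0.02,"tz":-0.015,"fingers":0.03},{"ax":-7,"ay":0,"az":0,"tx":0.01,"ty":-0.032,"tz":-0.024,"fingers":0.03},{"ax":-7,"ay":0,"az":0,"tx":0.016,"ty":-0.035,"tz":-0.0265,"fingers":0.03},{"ax":-7,"ay":0,"az":0,"tx":0.016,"ty":-0.035,"tz":-0.0265,"fingers":0.03},{"ax":-7,"ay":0,"az":0,"tx":0.016,"ty":-0.035,"tz":-0.0265,"fingers":0.03}]'; python3 -m creep '[{"ax":0,"ay":0,"az":0,"tx":0,"ty":0,"tz":0,"fingers":0.03},{"ax":0,"ay":0,"az":0,"tx":0,"ty":0,"tz":0,"fingers":0.03}]';python3 -c "
from h import *
plan(.5944,.0235,.156,148)
c=cap('scene');cv2.imwrite('pics/g2.png',cv2.resize(c['pixels'][60:320,240:480],None,fx=2.2,fy=2.2))"
```

```text
time_s: 31.35
tcp_pos: [0.5944, 0.0255, 0.2105]
eef_rot: [137.7, 89.9, -164.6]
contact_force: [0.3, -0.4, -0.0]
gripper_width: 0.0466
time_s: 31.55
tcp_pos: [0.5947, 0.0258, 0.2113]
eef_rot: [-38.1, 90.0, 19.6]
contact_force: [1.1, -0.1, 0.1]
gripper_width: 0.0461
shift tx 0.0553 ty -0.0010 tz -0.0022  jaw yaw now 147.8 -> ax -0.2 (tool x down, so ax=-dyaw) or 179.8 | tilt x-axis [ 5.e-04  2.e-04 -1.e+00] j6 -53.5 t 31.6
```

View pics/g2.png

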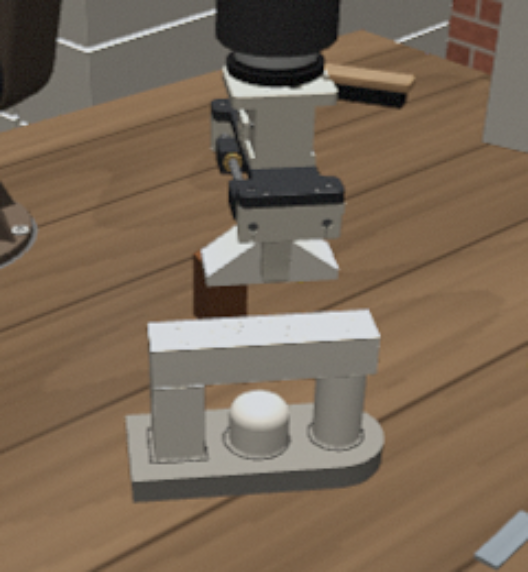

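The gable is held point up at crop (270,260), over the lintel's middle. Lowering it.

```bash
python3 -m creep '[{"ax":-0.2,"ay":0,"az":0,"tx":0.01,"ty":-0.001,"tz":-0.002,"fingers":0.03},{"ax":-0.2,"ay":0,"az":0,"tx":0.028,"ty":-0.001,"tz":-0.002,"fingers":0.03},{"ax":-0.2,"ay":0,"az":0,"tx":0.045,"ty":-0.001,"tz":-0.002,"fingers":0.03},{"ax":-0.2,"ay":0,"az":0,"tx":0.052,"ty":-0.001,"tz":-0.002,"fingers":0.03},{"ax":-0.2,"ay":0,"az":0,"tx":0.054,"ty":-0.001,"tz":-0.002,"fingers":0.03}]';python3 -m creep '[{"ax":0,"ay":0,"az":0,"tx":0,"ty":0,"tz":0,"fingers":0.03},{"ax":0,"ay":0,"az":0,"tx":0,"ty":0,"tz":0,"fingers":0.03},{"ax":0,"ay":0,"az":0,"tx":0.001,"ty":0,"tz":0,"fingers":0.03},{"ax":0,"ay":0,"az":0,"tx":0.001,"ty":0,"tz":0,"fingers":0.03}]'
```

```text
time_s: 32.1
tcp_pos: [0.5938, 0.0227, 0.1558]
eef_rot: [139.8, 89.9, -162.3]
contact_force: [-0.1, -0.4, 0.4]
gripper_width: 0.046
time_s: 32.5
tcp_pos: [0.5946, 0.0229, 0.1565]
eef_rot: [-35.5, 90.0, 22.4]
contact_force: [0.1, -0.2, -0.3]
gripper_width: 0.0458
```

```bash
python3 -m creep '[{"ax":0,"ay":0,"az":0,"tx":0.001,"ty":0,"tz":0,"fingers":0.03},{"ax":0,"ay":0,"az":0,"tx":0.002,"ty":0,"tz":0,"fingers":0.03},{"ax":0,"ay":0,"az":0,"tx":0.0025,"ty":0,"tz":0,"fingers":0.03},{"ax":0,"ay":0,"az":0,"tx":0.0025,"ty":0,"tz":0,"fingers":0.03}]'; python3 -m creep '[{"ax":0,"ay":0,"az":0,"tx":0.0007,"ty":0,"tz":0,"fingers":0.03},{"ax":0,"ay":0,"az":0,"tx":0.0007,"ty":0,"tz":0,"fingers":0.03}]'
```

```text
time_s: 32.9
tcp_pos: [0.5944, 0.0228, 0.1534]
eef_rot: [146.0, 90.0, -156.0]
contact_force: [-0.6, -0.2, -1.1]
gripper_width: 0.0459
time_s: 33.1
tcp_pos: [0.5944, 0.0228, 0.1527]
eef_rot: [134.1, 90.0, -168.0]
contact_force: [-1.0, 0.3, -1.0]
gripper_width: 0.0461
```

```bash
python3 -m creep '[{"ax":0,"ay":0,"az":0,"tx":0.0007,"ty":0,"tz":0,"fingers":0.03},{"ax":0,"ay":0,"az":0,"tx":0.0007,"ty":0,"tz":0,"fingers":0.03}]'
```

```text
time_s: 33.3
tcp_pos: [0.5946, 0.0228, 0.1525]
eef_rot: [-70.2, 90.0, -12.3]
contact_force: [-1.5, -0.1, 2.5]
gripper_width: 0.0458
```

Contact. Releasing and withdrawing upward.

```bash
python3 -m creep '[{"ax":0,"ay":0,"az":0,"tx":0,"ty":0,"tz":0,"fingers":0.087},{"ax":0,"ay":0,"az":0,"tx":0,"ty":0,"tz":0,"fingers":0.087},{"ax":0,"ay":0,"az":0,"tx":0,"ty":0,"tz":0,"fingers":0.087},{"ax":0,"ay":0,"az":0,"tx":0,"ty":0,"tz":0,"fingers":0.087},{"ax":0,"ay":0,"az":0,"tx":0,"ty":0,"tz":0,"fingers":0.087}]'; python3 -m creep '[{"ax":0,"ay":0,"az":0,"tx":-0.015,"ty":0,"tz":0,"fingers":0.087},{"ax":0,"ay":0,"az":0,"tx":-0.04,"ty":0,"tz":0,"fingers":0.087},{"ax":0,"ay":0,"az":0,"tx":-0.065,"ty":0,"tz":0,"fingers":0.087},{"ax":0,"ay":0,"az":0,"tx":-0.085,"ty":0,"tz":0,"fingers":0.087},{"ax":0,"ay":0,"az":0,"tx":-0.1,"ty":0,"tz":0,"fingers":0.087}]'; python3 -m creep '[{"ax":0,"ay":0,"az":0,"tx":0,"ty":0.03,"tz":0.03,"fingers":0.087},{"ax":0,"ay":0,"az":0,"tx":0,"ty":0.06,"tz":0.06,"fingers":0.087},{"ax":0,"ay":0,"az":0,"tx":0,"ty":0.09,"tz":0.09,"fingers":0.087},{"ax":0,"ay":0,"az":0,"tx":0,"ty":0.12,"tz":0.12,"fingers":0.087},{"ax":0,"ay":0,"az":0,"tx":0,"ty":0.15,"tz":0.15,"fingers":0.087}]';python3 -m creep '[{"ax":0,"ay":0,"az":0,"tx":0,"ty":0,"tz":0,"fingers":0.087},{"ax":0,"ay":0,"az":0,"tx":0,"ty":0,"tz":0,"fingers":0.087},{"ax":0,"ay":0,"az":0,"tx":0,"ty":0,"tz":0,"fingers":0.087}]'
python3 - <<'E'
from h import *
from scipy.optimize import least_squares
c=cap("top"); s=cap("scene")
cv2.imwrite("pics/f_top.png",cv2.resize(c["pixels"][130:280,220:460],None,fx=3,fy=3)); cv2.imwrite("pics/f_s.png",cv2.resize(s["pixels"][140:320,270:450],None,fx=3.2,fy=3.2))
g=c["pixels"].min(2); W=c["W"]
p=topface(c,.594,.022,.145,.13,.006)*1000
rc=cv2.minAreaRect(p.astype(np.float32)); print("lintel",np.round(rc[0],1),np.round(rc[1],1),round(rc[2],1))
m=(W[...,2]>.157)&(W[...,2]<.2)&(np.hypot(W[...,0]-.594,W[...,1]-.022)<.075); P=W[m]*1000
def f(q):
    th=q[2]; t=(P[:,0]-q[0])*np.cos(th)+(P[:,1]-q[1])*np.sin(th); return P[:,2]-(q[3]-np.maximum(abs(t)-6,0)*35/49)
o=least_squares(f,[594,22,1.0,190],loss="soft_l1"); th=o.x[2]
w=-P[:,0]*np.sin(th)+P[:,1]*np.cos(th); cw=(np.percentile(w,1)+np.percentile(w,99))/2; cl=o.x[0]*np.cos(th)+o.x[1]*np.sin(th)
print("gable",cl*np.cos(th)-cw*np.sin(th),cl*np.sin(th)+cw*np.cos(th),np.degrees(th),"top",o.x[3],np.ptp(w))
m=(abs(W[...,2]-.02)<.012)&(np.hypot(W[...,0]-.656,W[...,1]+.255)<.06)&(g>150); print("offcut",W[m].mean(0))
print(r.get_state()["time_s"])
E
```

```text
time_s: 33.8
tcp_pos: [0.5944, 0.0228, 0.1521]
eef_rot: [108.1, 90.0, 166.0]
contact_force: [0.1, -0.5, -0.5]
gripper_width: 0.0804
time_s: 34.3
tcp_pos: [0.5948, 0.0228, 0.2538]
eef_rot: [-45.6, 89.9, 12.3]
contact_force: [0.1, -0.3, -0.1]
gripper_width: 0.087
time_s: 34.8
tcp_pos: [0.5464, 0.2311, 0.2523]
eef_rot: [-19.5, 90.0, 38.4]
contact_force: [1.3, -0.5, 0.6]
gripper_width: 0.0866
time_s: 35.1
tcp_pos: [0.547, 0.2291, 0.2521]
eef_rot: [175.8, 90.0, -126.3]
contact_force: [-0.1, 0.1, 0.0]
gripper_width: 0.0871
lintel [594.4  24.4] [199.7  47. ] 58.0
gable 594.7279125634475 25.744247886131916 58.29534886838942 top 188.31235980783302 47.0185823363164
offcut [ 0.64954259 -0.24549809  0.01917755]
35.2
```

View pics/f_top.png

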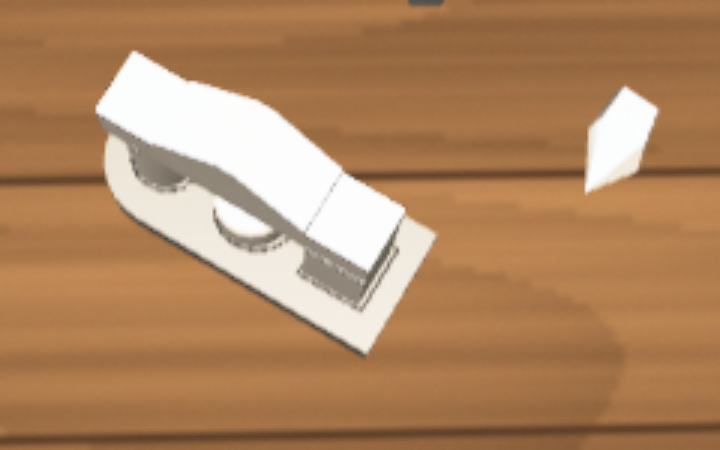

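View pics/f_s.png

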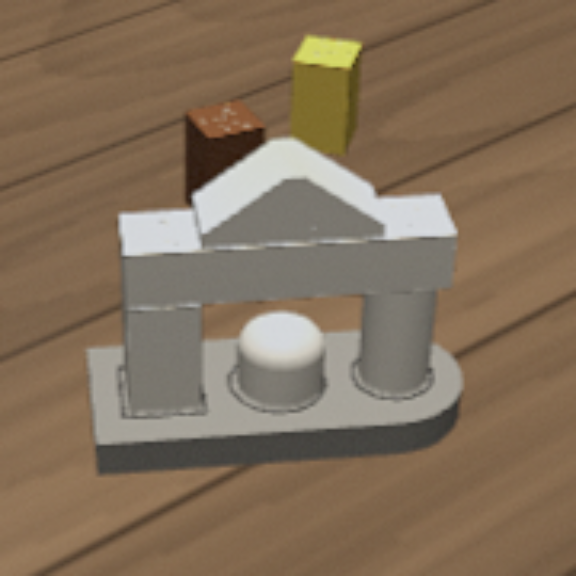

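The gateway stands complete: the lintel spans both columns and the gable sits mid-lintel, point up (top-crop pixels around (250,160)). The offcut at top-crop (622,140) is where it was in the first picture. The gripper is clear, so I hand it in.

```bash
python3 -c "
from plant import order
print(order.close_job())"
```

```text
the job is handed in; nothing more can be done
None
```

I built the gateway on the slab in about 35 s of robot time and handed the job in; the hand-in gives no verdict. I placed the dome first, then the round column, the square column, the lintel and the gable. Each was lowered until light contact before release, and the gripper was well clear at the end.

The last camera checks, against the slab centre at (594.4, 21.8) mm and yaw 57.9°:

| Piece | Measured offset | Turn relative to the slab | Last measured |
|---|---|---|---|
| Dome | about 3 mm from its circle | – | before the columns went in |
| Round column | about 2 mm | – | before the lintel went on |
| Square column | about 1.5 mm | 0.2° | before the lintel went on |
| Lintel | about 2.5 mm | about 0.1° | final check |
| Gable | about 1.5 mm from the lintel's middle | 0.3° from the lintel | final check |

- **Columns and dome:** after the lintel and gable went on, I checked these only by eye in the final picture, where they stood upright on their outlines.
- **Gable height:** the camera fit put its top at 188 mm, where 190 mm was expected; that fits the camera's accuracy.
- **Lintel reading:** before lowering, the arm's own position reading and the camera differed by about 3 mm. I steered between the two.
- **Offcut:** it looks unmoved in the before and after pictures and was never touched. I did not measure its start and end positions the same way, so its exact shift is unconfirmed.

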